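# Tip the castings onto the receiving plate and scan them

### The arm

A 6-joint arm with a two-finger parallel gripper is mounted at the origin on the work surface. World frame = base frame: x ahead of the robot, y to its left, z up, the work surface at z = 0. Lengths are in m, angles in rad, forces in N, time in s.
With the tool pointing down it reaches from about 0.4 to 0.825 m from the base axis. Payload 7 kg.
Tool frame: the origin (TCP) lies between the finger pads; the fingertips stand 11 mm ahead of it and the grasp point (between the pads) lies 8 mm behind it; x points along the fingers, z is the direction in which the jaws open and shut, and the axes are right-handed (so a half turn about x gives the same grasp; the last joint's range is limited). The gripper opens to 88 mm and grips with 3 to 60 N. Pads are 19 mm wide; open, the fingers measure 130 mm over their backs; the gripper's body (78 mm by 193 mm) begins 47 mm behind the grasp point.
Start: joints at [-0.821, 0.359, 0.012, 0, -1.224, -0.288], TCP at [0.301, -0.604, 0.238] pointing down, gripper open.
Joint ranges: [-3.07, 3.07], [-1.43, 2.12], [-1.02, 1.25], [-3.03, 1.67], [-3.05, -0], [-3.03, 3.03]. Speed limits (rad/s): [2.39, 2.39, 3.01, 3.14, 3.14, 3.14].

### API

Orientations are given as [roll, pitch, yaw] about the fixed x, y, z axes, in that order (R = Rz(yaw) Ry(pitch) Rx(roll)).
In Python, from station import arm gives the robot as it stands.
- The arm moves only by the tool jog_arm, never from a script. Its argument "motion" is a list of rows, each an object of numbers: "dx", "dy", "dz": the shift along the tool's x, y, z in m; "twist": the turn about the tool's x in degrees. In form: [{"dx": .., "dy": .., "dz": .., "twist": ..}, ...]. A call has 1 to 20 rows; each row is the pose to reach, as a shift and turn from the pose commanded when the call began, along the tool's axes at that moment; what a row does not reach only later rows make up. A row lasts 1/12 s, in which the tool goes at most 41.7 mm and 7.16 degrees, less where a joint would pass 70% of its speed; a pose out of reach is approached as far as the arm can. A call with a gripper value outside its range is refused whole. "gripper" is the finger opening in m, from 0 to 0.0876, set as the call begins (left out, the last holds). The fingers move at their own pace and stop on an object; "newtons" is the grip in N (left out, the last holds). Time passes only in rows, so rows that repeat a pose let the fingers close. It gives the time, the measured TCP pose, the force and the opening at its end, in the units of the state.
- arm.get_state(): the state, without advancing time (a new reading comes with each control period).
- arm.grab_frame(name): name is "scene" or "top" or "wrist"; returns the picture (384x512x3 uint8, red, green, blue); there is no depth.
- arm.camera_model(name): a dict with "camera_matrix" (3x3 intrinsics, pixels), "eye" and "attitude" of the camera in the world. Camera axes: x right, y down, z forward; pixel columns grow to the right and rows downward; lengths in m; the calibration is good to about 2 mm. The wrist camera is an equidistant fisheye: a pixel r from the principal point sees the ray r / f radians off the axis. A picture is of the moment at which its call begins: read the wrist's pose just before it. camera_model takes no time and is no camera call; for the wrist camera it gives the pose at the moment of the call.
- arm.job_done(): hands the job in, once; it reports no verdict.
The state is a dict: "t": time; "q": joint angles; "qd": joint speeds; "joint_efforts": joint torques, N m; "eef_pos": TCP position; "ee_rot": TCP orientation; "force": force on the tool from outside, world axes, zero at the start; "moment": the same for the moment, N m; "width": finger opening in m.
Only numpy, scipy, OpenCV 4.12 (cv2) and the standard library are available. Lean on these libraries where they do the work, as an engineer would, in place of code of your own. Each camera call takes 0.05 s, during which the arm holds its last target.

### The job

First carry the wooden parts caddy off the steel plate and park it upright and lengthwise in the middle of the black rubber mat. Then push each casting that stands in front of the plate against the plate's near edge so that it tips over onto the plate with its label up, and slide it on until it lies wholly on the plate. When all of them lie there, take the scanner and, going from the robot's left to its right, hold it still for a good two seconds about 7 cm straight above the middle of each label, window down, its long side along the label's long side; finally stand it back on the middle of its charging pad, and leave the other things alone.

Things in the scene. Friction and masses are not known exactly. Their poses are not given: they have to be found in the camera images.
- plate: Raised steel receiving plate fixed to the bench, 190 mm (its x, away from the robot) by 520 mm (its y), 8 mm high. Origin: centre of its underside, at bench height. Its near long edge (its x = -95 mm) is the fence: a square 8 mm step against which the castings are tipped; it is turned up to 0.12 rad from square with the robot.
- mat: Black rubber parking mat fixed to the bench, 240 mm (its x) by 150 mm (its y), 4 mm thick; origin at the centre of its underside. To the robot's left or right of the plate, on the side opposite to the charging pad.
- pad: Grey flat charging pad fixed to the bench, 130 mm (its x) by 110 mm (its y), its flat top 10 mm above the bench; origin at the centre of its underside. The scanner stands on it at the start.
- caddy_grip (a point): Loose wooden parts caddy (0.4 kg) standing on the plate at the start: tray 100 mm (its x) by 200 mm (its y), walls 34 mm high, with an upright handle board along its y in the middle, 12 mm thick, 100 mm long, its top 92 mm above the caddy's underside. The point is in the middle of the handle board, 77 mm above the underside (15 mm below the board's top). z up.
- scanner_grip (a point): Loose handheld scanner (0.2 kg) standing head down: head 70 mm (its x) by 44 mm (its y) and 34 mm high with the window in its underside, above it a grip 36 mm (x) by 30 mm (y), and from 99 to 109 mm height a cap 44 by 42 mm that is wider than the grip. The point is on the axis, 80 mm above the underside, in the upper half of the grip. z up, away from the window; it looks along -z.
- scanner_window (a point): The centre of the scanner's window, in the middle of its underside; same axes as the scanner's grip point. The scanner's long side is its x.
- oilcan: Bystander: small white bottle, 56 mm across, 130 mm high, to the left of the plate. Leave alone.
- dish: Bystander: shallow steel dish, 76 mm across, 22 mm high, beyond the plate. Leave alone.
- bearing_stack: Bystander: stepped steel bearing bush, 48 mm across, 50 mm high, to the right of the plate. Leave alone.
- castA_center (a point): Centre of the left casting, a solid-sided aluminium block (about 0.6 kg) that at the start stands upright on the bench 15 to 50 mm in front of the plate's near edge: 64 mm (its x, towards the plate) by 90 mm (its y) by 96 mm high (its z). Its -x face, towards the robot at the start, bears the label; tipped towards the plate it ends up with -x upward and its z pointing away from the robot. May be absent.
- castA_label (a point): Centre of the left casting's paper bar-code label, 56 mm (its y) by 32 mm (its z), flat on the -x face, 8 mm to +y of the face's middle and 56 mm above the casting's foot. Same axes as the casting. May be absent.
- castB_center (a point): Centre of the middle casting, a solid-sided aluminium block (about 0.6 kg) that at the start stands upright on the bench 15 to 50 mm in front of the plate's near edge: 64 mm (its x, towards the plate) by 90 mm (its y) by 96 mm high (its z). Its -x face, towards the robot at the start, bears the label; tipped towards the plate it ends up with -x upward and its z pointing away from the robot. May be absent.
- castB_label (a point): Centre of the middle casting's paper bar-code label, 56 mm (its y) by 32 mm (its z), flat on the -x face, 8 mm to +y of the face's middle and 56 mm above the casting's foot. Same axes as the casting. May be absent.
- castC_center (a point): Centre of the right casting, a solid-sided aluminium block (about 0.6 kg) that at the start stands upright on the bench 15 to 50 mm in front of the plate's near edge: 64 mm (its x, towards the plate) by 90 mm (its y) by 96 mm high (its z). Its -x face, towards the robot at the start, bears the label; tipped towards the plate it ends up with -x upward and its z pointing away from the robot. May be absent.
- castC_label (a point): Centre of the right casting's paper bar-code label, 56 mm (its y) by 32 mm (its z), flat on the -x face, 8 mm to +y of the face's middle and 56 mm above the casting's foot. Same axes as the casting. May be absent.
Things that resemble listed ones, but are neither listed nor needed, are in the scene too. What is shaped like the part that bears scanner_grip but yellow is not meant.

How it is judged:
By the outcome, as a careful person would: the job done as asked, in the order asked, and still so for the second after the job is handed in, with the robot touching nothing.
Of castA, castB, castC only 2 to 3 are there at a start; the rules pass over those that are not, and their reading is None.
At some moment in a run one of caddy, castA, castB, castC may be knocked a few centimetres aside while the robot is not near it.
Once in a run the grip may slacken for a moment while it holds something.
It also fails if it takes over 210 s, if anything falls off the work surface, if the arm or the gripper's body presses on something with over 40 N, if the wrist force passes 120 N, or if a joint passes its speed limit or range.

## Working session

There is one attempt and no reset: what is moved stays moved. The work goes in short steps, Python scripts to look and compute and a tool call to move; the robot and the scene stay as the last step left them, time stands still between calls to the robot, and variables do not carry over. Pictures are saved under pics/ and viewed, and the job is handed in when it is done.

Besides the shell and the picture viewer there is one more tool, called after "Request:" by a JSON object that holds its "method" and its "body", one argument or row to a line. jog_arm: Moves the arm, as the interface text tells. Its arguments: {"type":"object","properties":{"motion":{"type":"array"},"gripper":{"type":"number"},"newtons":{"type":"number"}},"required":["motion"]}

```bash
mkdir -p pics; ls
python3 - <<'E'
from station import arm
import cv2,json
s=arm.get_state();print(s)
for n in("scene","top","wrist"):
    m=arm.camera_model(n);print(n,m)
    cv2.imwrite(f"pics/{n}0.png",arm.grab_frame(n)[:,:,::-1])
E
```

```text
pics
{'t': 0.0, 'q': array([-8.20919426e-01,  3.59401947e-01,  1.10445429e-02, -3.53409682e-04,
       -1.22409141e+00, -2.88108010e-01]), 'qd': array([-7.89432725e-04, -2.91644459e-04,  7.09089568e-04, -9.78248374e-05,
       -1.28439542e-03, -3.89812834e-04]), 'joint_efforts': array([-4.91702815e-05, -5.82710302e+01,  2.93061322e+01,  6.99741170e+00,
        6.84738407e-03, -1.72221044e-04]), 'eef_pos': array([ 0.30050335, -0.60388666,  0.23660611]), 'ee_rot': array([0.08973453, 1.56911076, 2.12217939]), 'force': array([ 0.53714954,  0.05819845, -0.12952049]), 'moment': array([ 0.00303299, -0.02140774, -0.05392034]), 'width': 0.08749284308185011}
scene {'camera_matrix': array([[475.2715635 ,   0.        , 252.37478301],
       [  0.        , 475.2715635 , 189.53592192],
       [  0.        ,   0.        ,   1.        ]]), 'eye': array([ 1.20948197, -1.0439621 ,  1.2902356 ]), 'attitude': array([-2.333036  , -0.01919905,  0.50838174])}
top {'camera_matrix': array([[388.04190365,   0.        , 255.51598911],
       [  0.        , 388.04190365, 186.23879383],
       [  0.        ,   0.        ,   1.        ]]), 'eye': array([0.48868241, 0.05827144, 1.20000026]), 'attitude': array([-3.01395457,  0.02363716, -1.58412811])}
wrist {'camera_matrix': array([[297.31863964,   0.        , 247.19217936],
       [  0.        , 297.31863964, 194.79227921],
       [  0.        ,   0.        ,   1.        ]]), 'eye': array([ 0.23836967, -0.63467029,  0.38294878]), 'attitude': array([ 2.88310061e+00, -2.00956981e-03,  2.03179229e+00])}
```

View pics/scene0.png

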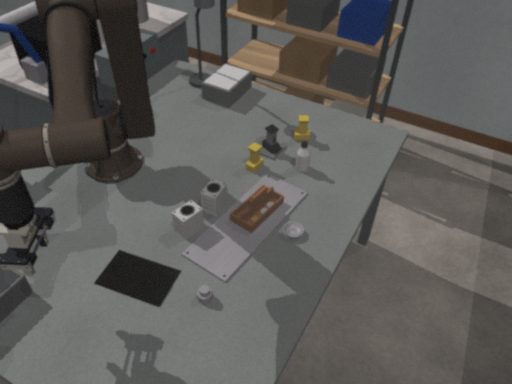

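View pics/top0.png

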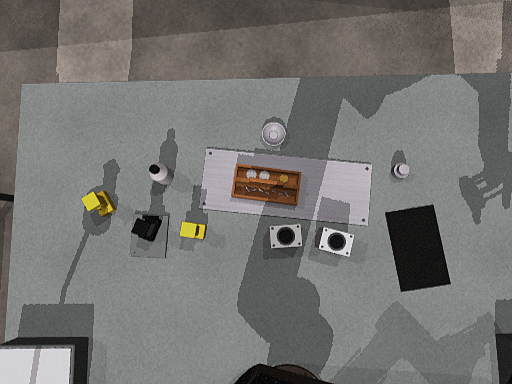

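View pics/wrist0.png

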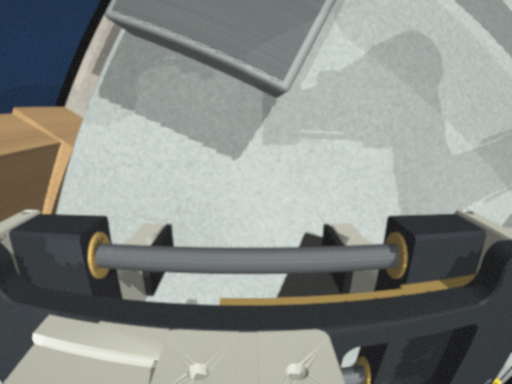

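The candidates for the scanner are the black one on the grey pad at top (146,228), and the yellow ones at (97,204) and (194,230), which are decoys. I choose the black one. The castings are at (286,236) and (337,241), so two are present. The caddy is at (267,186) and the mat at (418,248).

```bash
cat > h.py <<'E'
import numpy as np, cv2
from scipy.spatial.transform import Rotation as Rn
from station import arm
def rpy(a): return Rn.from_euler('xyz',a).as_matrix()
def ray(m,u,v,fish=False):
    K=m["camera_matrix"]; d=np.array([(u-K[0,2])/K[0,0],(v-K[1,2])/K[1,1],1.])
    if fish:
        r=np.hypot(d[0],d[1]); d=np.array([d[0]/r*np.sin(r),d[1]/r*np.sin(r),np.cos(r)]) if r>0 else d
    return rpy(m["attitude"])@d
def atz(m,u,v,z,fish=False):
    d=ray(m,u,v,fish); e=np.array(m["eye"]); return e+d*(z-e[2])/d[2]
def proj(m,P,fish=False):
    P=np.atleast_2d(P); c=(P-m["eye"])@rpy(m["attitude"]); K=m["camera_matrix"]
    if fish:
        rr=np.hypot(c[:,0],c[:,1]); th=np.arctan2(rr,c[:,2]); x=c[:,:2]/np.maximum(rr,1e-9)[:,None]*th[:,None]
    else: x=c[:,:2]/c[:,2:]
    return x*[K[0,0],K[1,1]]+[K[0,2],K[1,2]]
def crop(img,x0,y0,w,h,s,name):
    c=cv2.resize(img[y0:y0+h,x0:x0+w],None,fx=s,fy=s,interpolation=cv2.INTER_CUBIC); cv2.imwrite(name,c)
E
python3 - <<'E'
import cv2
from h import crop
t=cv2.imread('pics/top0.png');s=cv2.imread('pics/scene0.png')
crop(t,195,135,190,130,4,'pics/c1.png'); crop(t,80,150,140,115,5,'pics/c2.png')
crop(s,160,170,160,115,5,'pics/c3.png')
crop(t,370,150,100,150,4,'pics/c4.png')
E
```

```text
(no output)
```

View pics/c1.png

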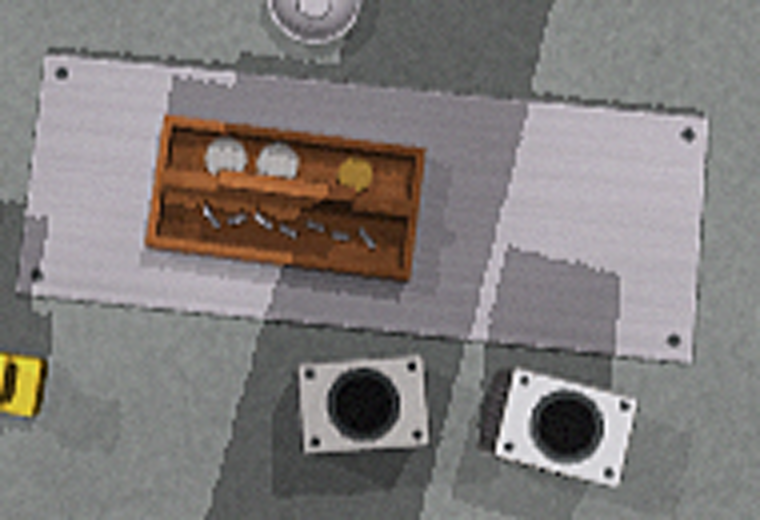

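View pics/c2.png

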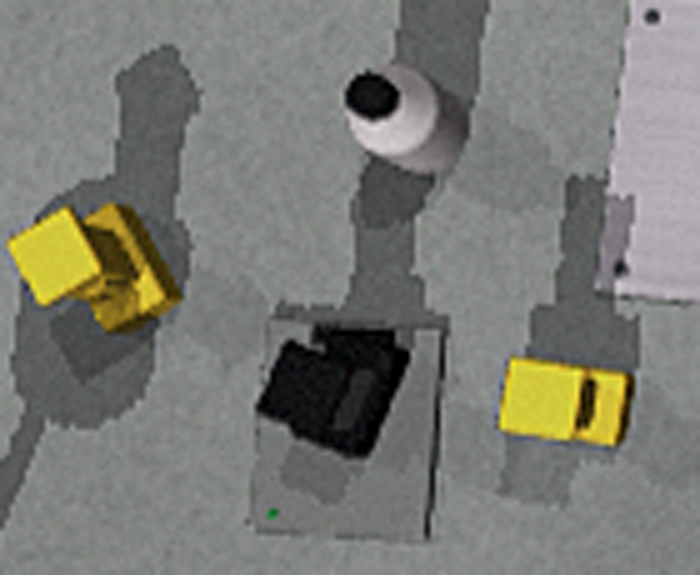

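View pics/c3.png

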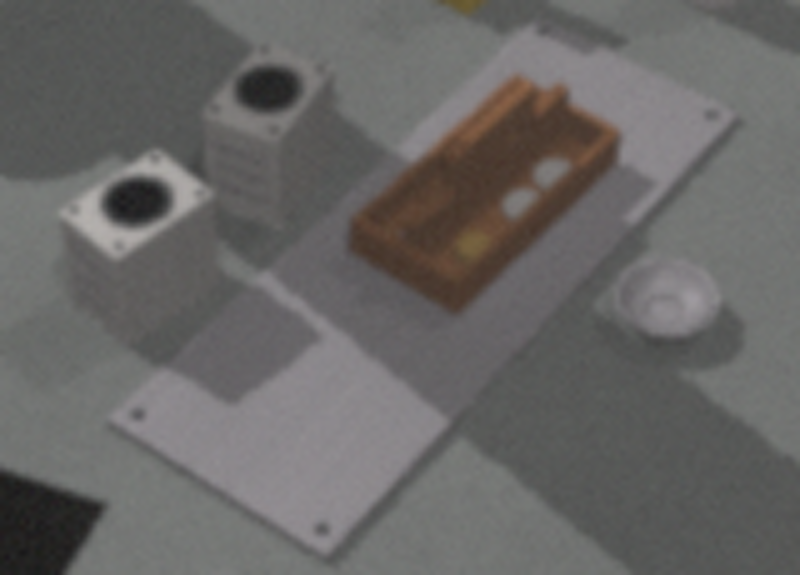

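View pics/c4.png

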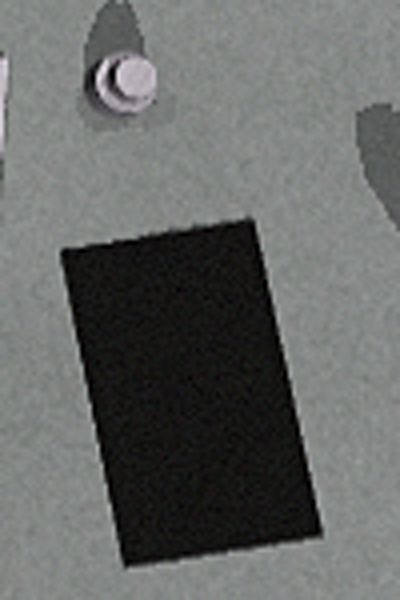

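```bash
cat >> h.py <<'E'
from scipy.optimize import least_squares
def fitrect(m,px,sx,sy,z,th0,fish=False):
    # px: corners ; order (+x+y),(+x-y),(-x-y),(-x+y) ; returns x,y,yaw,rms px
    L=np.array([[sx,sy],[sx,-sy],[-sx,-sy],[-sx,sy]])/2
    px=np.array(px,float)
    def P(p):
        c,s=np.cos(p[2]),np.sin(p[2]); return np.c_[L@np.array([[c,s],[-s,c]])+p[:2],np.full(4,z)]
    c0=atz(m,*px.mean(0),z,fish)
    f=lambda p:(proj(m,P(p),fish)-px).ravel()
    r=least_squares(f,[c0[0],c0[1],th0],x_scale=[.01,.01,.05]); return r.x,np.sqrt(np.mean(r.fun**2))
def un(pts,x0,y0,s): return (np.array(pts,float)+.5)/s-.5+[x0,y0]
E
python3 - <<'E'
from h import *
m=arm.camera_model("top")
# image up = +x, left = +y
print("plate",fitrect(m,un([(45,55),(706,116),(691,361),(20,294)],195,135,4),.19,.52,.008,0))
print("mat",fitrect(m,un([(62,250),(254,219),(322,536),(127,566)],370,150,4),.24,.15,.004,0))
print("pad",fitrect(m,un([(272,318),(447,320),(430,540),(250,532)],80,150,5),.13,.11,.010,0))
print("caddy top",fitrect(m,un([(168,115),(424,150),(409,283),(148,246)],195,135,4),.1,.2,.042,0))
print("castL",fitrect(m,un([(301,366),(419,355),(428,443),(306,452)],195,135,4),.064,.09,.096,0))
print("castR",fitrect(m,un([(514,368),(637,398),(617,487),(495,452)],195,135,4),.064,.09,.096,0))
for uv in [(215,172),(330,186)]: print(atz(m,*un([uv],195,135,4)[0],.1))
E
```

```text
plate (array([ 0.64170164, -0.00794093, -0.11217135]), np.float64(0.4970676022133485))
mat (array([ 0.44891507, -0.40132598,  0.14305252]), np.float64(0.34439442847364476))
pad (array([ 0.49667628,  0.4110666 , -0.05794652]), np.float64(0.4297803795157524))
caddy top (array([ 0.643513  ,  0.05102606, -0.15437633]), np.float64(0.4720024810246423))
castL (array([ 4.89202674e-01, -1.17806934e-04,  6.55068148e-02]), np.float64(0.7823348211580008))
castR (array([ 0.47184355, -0.14129215, -0.26878166]), np.float64(0.43731562701077753))
[0.65546734 0.1025453  0.1       ]
[0.64395705 0.02038831 0.1       ]
```

```bash
cat >> h.py <<'E'
def toolR(): 
    s=arm.get_state(); return s,rpy(s["ee_rot"])
def jaw(R): return np.arctan2(R[1,2],R[0,2])
def goto(pos,a=None,s=None):
    # shift from measured pose, for TCP pos and jaw angle a (mod pi allowed by caller)
    s=s or arm.get_state(); R=rpy(s["ee_rot"]); d=R.T@(np.array(pos)-s["eef_pos"])
    tw=None
    if a is not None:
        t=np.degrees(jaw(R)-a); tw=[round(((t+180)%360)-180,1), round(((t)%360)-180 ,1)]
    print("d",np.round(d*1000,1),"mm twist opts",tw,"jaw now",round(jaw(R),3),"q1,q6",s["q"][[0,5]].round(2))
E
python3 - <<'E'
from h import *
s,R=toolR(); print(R.round(3))
goto([.6435,.052,.24],-.154)
E
```

```text
[[-0.001 -0.895 -0.445]
 [ 0.001 -0.445  0.895]
 [-1.     0.     0.001]]
d [  -2.7 -599.3  434.6] mm twist opts [np.float64(125.3), np.float64(-54.7)] jaw now 2.032 q1,q6 [-0.82 -0.29]
```

Request:
{"method": "jog_arm", "body": {
  "motion": [
    {"dx":-0.02,"dy":-0.03,"dz":0.02,"twist":-3},
    {"dx":-0.02,"dy":-0.06,"dz":0.045,"twist":-7},
    {"dx":-0.02,"dy":-0.095,"dz":0.068,"twist":-11},
    {"dx":-0.02,"dy":-0.128,"dz":0.092,"twist":-15},
    {"dx":-0.02,"dy":-0.16,"dz":0.116,"twist":-19},
    {"dx":-0.02,"dy":-0.193,"dz":0.14,"twist":-23},
    {"dx":-0.02,"dy":-0.226,"dz":0.164,"twist":-27},
    {"dx":-0.02,"dy":-0.26,"dz":0.188,"twist":-31},
    {"dx":-0.02,"dy":-0.292,"dz":0.212,"twist":-35},
    {"dx":-0.02,"dy":-0.325,"dz":0.236,"twist":-39},
    {"dx":-0.02,"dy":-0.358,"dz":0.26,"twist":-43},
    {"dx":-0.02,"dy":-0.391,"dz":0.284,"twist":-47},
    {"dx":-0.02,"dy":-0.424,"dz":0.308,"twist":-51},
    {"dx":-0.02,"dy":-0.457,"dz":0.332,"twist":-54.7},
    {"dx":-0.02,"dy":-0.49,"dz":0.356,"twist":-54.7},
    {"dx":-0.02,"dy":-0.522,"dz":0.38,"twist":-54.7},
    {"dx":-0.02,"dy":-0.555,"dz":0.404,"twist":-54.7},
    {"dx":-0.02,"dy":-0.58,"dz":0.42,"twist":-54.7},
    {"dx":-0.02,"dy":-0.599,"dz":0.435,"twist":-54.7},
    {"dx":-0.02,"dy":-0.599,"dz":0.435,"twist":-54.7}
  ],
  "gripper": 0.06
}}

```text
t: 1.82
eef_pos: [0.6446, 0.0559, 0.2562]
ee_rot: [0.282, 1.57, -3.01]
force: [0.2, -0.9, 1.2]
width: 0.0603
```

Run:
```python
from h import *
goto([.6435,.052,.24],2.987)
m=arm.camera_model("wrist")
f=arm.grab_frame("wrist")[:,:,::-1]; crop(f,0,0,512,384,1.5,"pics/w1.png")
print(m["eye"],m["attitude"], arm.get_state()["t"])
import json;json.dump({k:np.array(v).tolist() for k,v in m.items() if k!='name'},open("w1.json","w"))
for y in(.10,.0):
  print(proj(m,[[.64,y,.1]],True)*1.5)
```

```text
d [16.2  4.   0.5] mm twist opts [np.float64(0.2), np.float64(-179.8)] jaw now 2.99 q1,q6 [ 0.39 -0.54]
[ 0.63374578 -0.0120026   0.40242795] [ 2.88238055e+00 -2.05271070e-03  2.98963697e+00] 1.8667
[[384.84640601 334.29603768]]
[[363.38461354 195.47551141]]
```

View pics/w1.png

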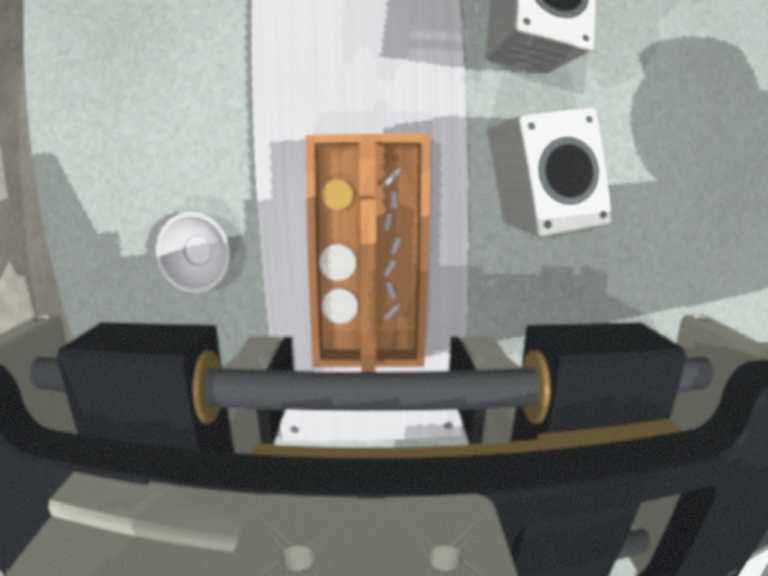

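Run:
```python
from h import *
import json
m={k:np.array(v) for k,v in json.load(open("w1.json")).items()}
U=lambda p: un(p,0,0,1.5)
# image up=-y, left=+x
print(fitrect(m,U([(314,366),(306,135),(430,134),(428,365)]),.1,.2,.042,-.15,True))
for p in [(360,198),(377,198),(361,243),(376,243)]: print(atz(m,*U([p])[0],.1,True))
print("castL",fitrect(m,U([(538,235),(520,115),(594,108),(611,222)]),.064,.09,.096,0,True))
f=cv2.imread("pics/w1.png"); crop(f,290,120,160,260,3,"pics/w1c.png")
```

```text
(array([ 0.64393035,  0.05111109, -0.14068929]), np.float64(0.6503971294982862))
[0.64265746 0.00114918 0.1       ]
[0.63133453 0.00289357 0.1       ]
[0.6467633  0.03172273 0.1       ]
[0.63661787 0.03328397 0.1       ]
castL (array([ 0.48972195, -0.00077467,  0.04684097]), np.float64(1.0701620416067772))
```

View pics/w1c.png

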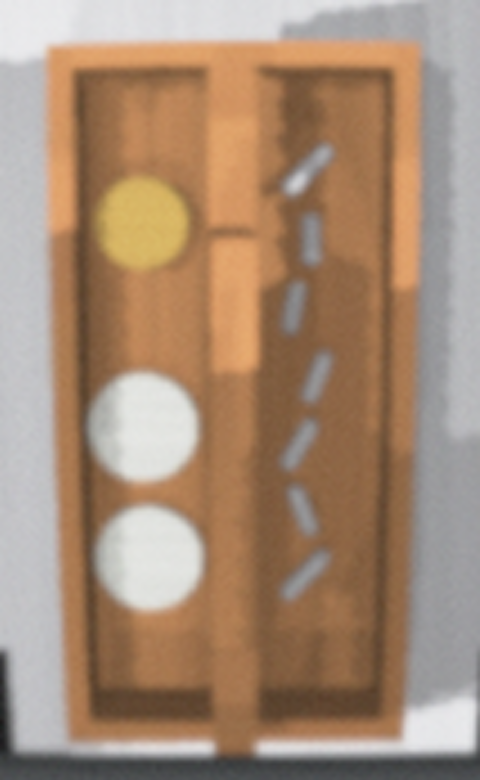

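Request:
{"method": "jog_arm", "body": {
  "motion": [
    {"dx":0.03,"dy":0.005},
    {"dx":0.06,"dy":0.005},
    {"dx":0.09,"dy":0.005},
    {"dx":0.115,"dy":0.005},
    {"dx":0.135,"dy":0.005},
    {"dx":0.15,"dy":0.005},
    {"dx":0.162,"dy":0.005},
    {"dx":0.172,"dy":0.005},
    {"dx":0.179,"dy":0.005},
    {"dx":0.179,"dy":0.005},
    {"dx":0.179,"dy":0.005}
  ]
}}

```text
invalid input
```

Request:
{"method": "jog_arm", "body": {
  "motion": [
    {},
    {},
    {},
    {},
    {},
    {},
    {}
  ],
  "gripper": 0.0,
  "newtons": 50
}}

```text
invalid input
```

Request:
{"method": "jog_arm", "body": {
  "motion": [
    {"dx":0.03,"dy":0.005,"dz":0,"twist":0},
    {"dx":0.06,"dy":0.005,"dz":0,"twist":0},
    {"dx":0.09,"dy":0.005,"dz":0,"twist":0},
    {"dx":0.115,"dy":0.005,"dz":0,"twist":0},
    {"dx":0.135,"dy":0.005,"dz":0,"twist":0},
    {"dx":0.15,"dy":0.005,"dz":0,"twist":0},
    {"dx":0.162,"dy":0.005,"dz":0,"twist":0},
    {"dx":0.172,"dy":0.005,"dz":0,"twist":0},
    {"dx":0.179,"dy":0.005,"dz":0,"twist":0},
    {"dx":0.179,"dy":0.005,"dz":0,"twist":0},
    {"dx":0.179,"dy":0.005,"dz":0,"twist":0}
  ]
}}

```text
t: 2.78
eef_pos: [0.6426, 0.047, 0.0789]
ee_rot: [3.068, 1.571, -0.228]
force: [0.5, -0.5, 0.4]
width: 0.0598
```

Request:
{"method": "jog_arm", "body": {
  "motion": [
    {"dx":0,"dy":0,"dz":0,"twist":0},
    {"dx":0,"dy":0,"dz":0,"twist":0},
    {"dx":0,"dy":0,"dz":0,"twist":0},
    {"dx":0,"dy":0,"dz":0,"twist":0},
    {"dx":0,"dy":0,"dz":0,"twist":0},
    {"dx":0,"dy":0,"dz":0,"twist":0},
    {"dx":0,"dy":0,"dz":0,"twist":0}
  ],
  "gripper": 0.0,
  "newtons": 50
}}

```text
t: 3.37
eef_pos: [0.6425, 0.0471, 0.0787]
ee_rot: [-2.787, 1.571, 0.201]
force: [1.4, -0.5, 1.5]
width: 0.0189
```

Run:
```python
from h import *
print(arm.get_state())
```

```text
{'t': 3.3667, 'q': array([ 3.75545235e-01,  4.43956353e-01, -2.49665448e-01,  5.39281775e-05,
       -8.76939839e-01, -5.29810449e-01]), 'qd': array([-0.00170137,  0.00142787,  0.00323646,  0.01372989,  0.02221523,
        0.00150444]), 'joint_efforts': array([ 1.13636936e-02, -5.94100213e+01,  2.39932340e+01,  5.69183841e+00,
       -1.08982832e-01,  7.15627521e-04]), 'eef_pos': array([0.64246336, 0.04711062, 0.07865584]), 'ee_rot': array([-2.78666907,  1.570558  ,  0.20069285]), 'force': array([ 1.41438188, -0.54093215,  1.50592523]), 'moment': array([-0.30633825, -1.07007012,  0.01687381]), 'width': 0.018911528691088586}
```

Request:
{"method": "jog_arm", "body": {
  "motion": [
    {"dx":0,"dy":0,"dz":0,"twist":0},
    {"dx":0,"dy":0,"dz":0,"twist":0},
    {"dx":0,"dy":0,"dz":0,"twist":0},
    {"dx":0,"dy":0,"dz":0,"twist":0}
  ]
}}

```text
t: 3.7
eef_pos: [0.6428, 0.0472, 0.0787]
ee_rot: [-2.821, 1.57, 0.166]
force: [1.8, -0.1, 0.0]
width: 0.0117
```

Request:
{"method": "jog_arm", "body": {
  "motion": [
    {"dx":-0.01,"dy":0,"dz":0,"twist":0},
    {"dx":-0.02,"dy":0,"dz":0,"twist":0},
    {"dx":-0.035,"dy":0,"dz":0,"twist":0},
    {"dx":-0.05,"dy":0,"dz":0,"twist":0},
    {"dx":-0.065,"dy":0,"dz":0,"twist":0},
    {"dx":-0.08,"dy":0,"dz":0,"twist":0},
    {"dx":-0.095,"dy":0,"dz":0,"twist":0},
    {"dx":-0.11,"dy":0,"dz":0,"twist":0},
    {"dx":-0.125,"dy":0,"dz":0,"twist":0},
    {"dx":-0.14,"dy":0,"dz":0,"twist":0},
    {"dx":-0.15,"dy":0,"dz":0,"twist":0},
    {"dx":-0.15,"dy":0,"dz":0,"twist":0},
    {"dx":-0.15,"dy":0,"dz":0,"twist":0}
  ]
}}

```text
t: 4.78
eef_pos: [0.6422, 0.0473, 0.2289]
ee_rot: [-2.043, 1.57, 0.944]
force: [0.2, 0.7, -4.8]
width: 0.0116
```

Run:
```python
from h import *
f=arm.grab_frame("wrist")[:,:,::-1]; crop(f,0,0,512,384,1.2,"pics/w2.png")
goto([.449,-.401,.23],2.99-np.radians(73)); print(arm.get_state()["force"])
```

```text
d [ -2.  472.5 121.5] mm twist opts [np.float64(72.8), np.float64(-107.2)] jaw now 2.987 q1,q6 [ 0.38 -0.53]
[ 0.07937116 -0.85880267 -3.96932516]
```

View pics/w2.png

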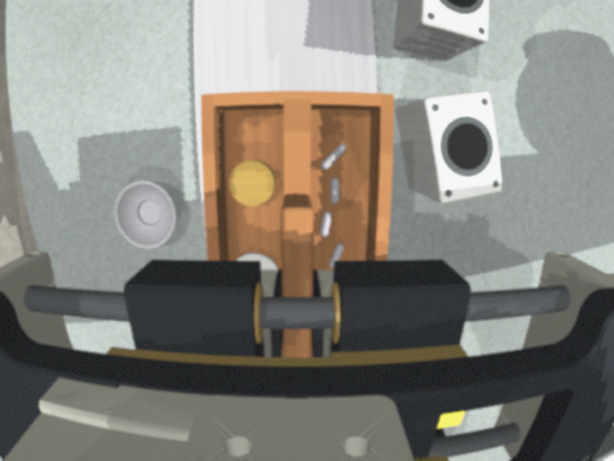

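Request:
{"method": "jog_arm", "body": {
  "motion": [
    {"dx":0,"dy":0.01,"dz":0.003,"twist":2},
    {"dx":0,"dy":0.03,"dz":0.008,"twist":5},
    {"dx":0,"dy":0.055,"dz":0.015,"twist":9},
    {"dx":0,"dy":0.08,"dz":0.021,"twist":13},
    {"dx":0,"dy":0.11,"dz":0.029,"twist":17},
    {"dx":0,"dy":0.14,"dz":0.037,"twist":22},
    {"dx":0,"dy":0.17,"dz":0.045,"twist":27},
    {"dx":0,"dy":0.2,"dz":0.053,"twist":32},
    {"dx":0,"dy":0.23,"dz":0.061,"twist":36},
    {"dx":0,"dy":0.26,"dz":0.069,"twist":41},
    {"dx":0,"dy":0.29,"dz":0.077,"twist":45},
    {"dx":0,"dy":0.32,"dz":0.085,"twist":50},
    {"dx":0,"dy":0.35,"dz":0.093,"twist":55},
    {"dx":0,"dy":0.38,"dz":0.101,"twist":60},
    {"dx":0,"dy":0.405,"dz":0.108,"twist":64},
    {"dx":0,"dy":0.43,"dz":0.114,"twist":68},
    {"dx":0,"dy":0.45,"dz":0.12,"twist":71},
    {"dx":0,"dy":0.465,"dz":0.124,"twist":73},
    {"dx":0,"dy":0.474,"dz":0.1255,"twist":73},
    {"dx":0,"dy":0.474,"dz":0.1255,"twist":73}
  ]
}}

```text
t: 6.5
eef_pos: [0.4442, -0.4033, 0.2275]
ee_rot: [1.058, 1.569, 2.77]
force: [1.0, 0.9, -3.7]
width: 0.0116
```

Run:
```python
from h import *
f=arm.grab_frame("wrist")[:,:,::-1]; crop(f,0,0,512,384,1.2,"pics/w3.png")
f=arm.grab_frame("scene")[:,:,::-1]; crop(f,60,100,300,240,2,"pics/s3.png")
goto([.445,-.402,.0735],2.99-np.radians(73)); print(arm.get_state()["force"],arm.get_state()["width"])
```

```text
d [154.3   0.   -0.3] mm twist opts [np.float64(-0.2), np.float64(179.8)] jaw now 1.713 q1,q6 [-0.41 -1.02]
[-0.52780925  0.3640158  -3.26814295] 0.011865474517768456
```

View pics/w3.png

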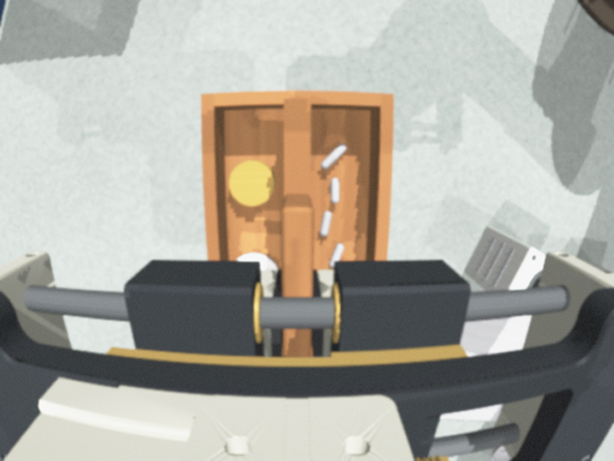

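View pics/s3.png

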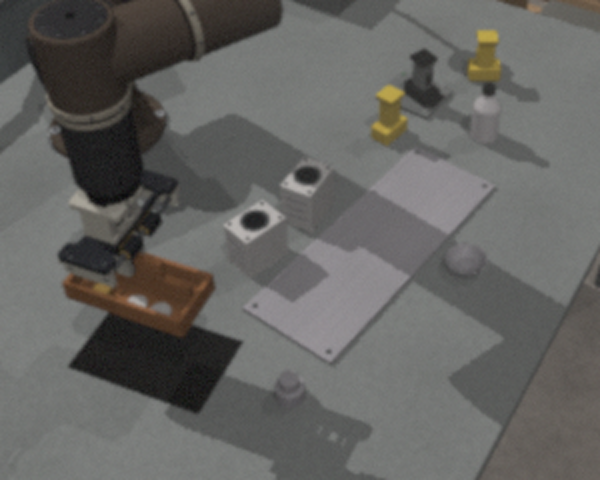

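Request:
{"method": "jog_arm", "body": {
  "motion": [
    {"dx":0.02,"dy":0,"dz":0,"twist":0},
    {"dx":0.04,"dy":0,"dz":0,"twist":0},
    {"dx":0.06,"dy":0,"dz":0,"twist":0},
    {"dx":0.08,"dy":0,"dz":0,"twist":0},
    {"dx":0.1,"dy":0,"dz":0,"twist":0},
    {"dx":0.115,"dy":0,"dz":0,"twist":0},
    {"dx":0.13,"dy":0,"dz":0,"twist":0},
    {"dx":0.138,"dy":0,"dz":0,"twist":0},
    {"dx":0.144,"dy":0,"dz":0,"twist":0},
    {"dx":0.149,"dy":0,"dz":0,"twist":0},
    {"dx":0.152,"dy":0,"dz":0,"twist":0},
    {"dx":0.152,"dy":0,"dz":0,"twist":0},
    {"dx":0.152,"dy":0,"dz":0,"twist":0}
  ]
}}

```text
t: 7.68
eef_pos: [0.4459, -0.4021, 0.0771]
ee_rot: [-2.284, 1.57, -0.57]
force: [0.1, -0.1, -3.9]
width: 0.0113
```

Run:
```python
from h import *
m=arm.camera_model("top")
f=arm.grab_frame("top")[:,:,::-1]; crop(f,330,150,160,160,4,"pics/t4.png")
s=arm.get_state();print(s["force"],s["eef_pos"])
```

```text
[-0.644708    0.37749004 -3.63482485] [ 0.44591133 -0.40217898  0.07722731]
```

View pics/t4.png

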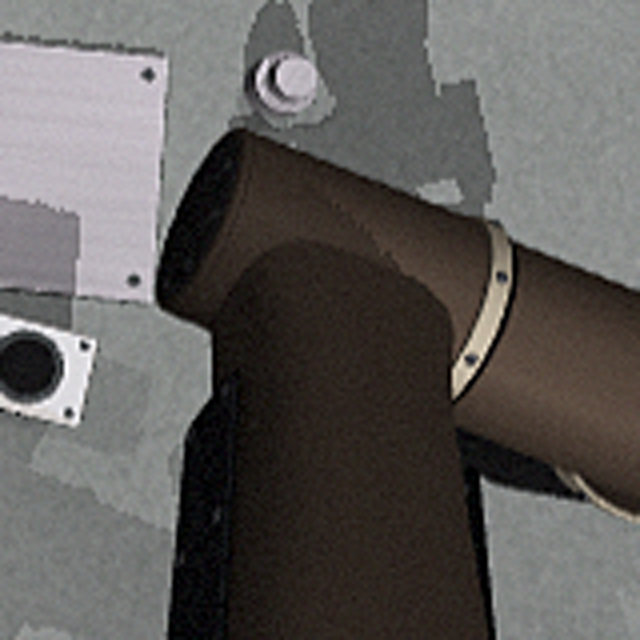

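Occluded from the top. I'll lower another 2 mm and release.

Request:
{"method": "jog_arm", "body": {
  "motion": [
    {"dx":0.001,"dy":0,"dz":0,"twist":0},
    {"dx":0.002,"dy":0,"dz":0,"twist":0},
    {"dx":0.0028,"dy":0,"dz":0,"twist":0},
    {"dx":0.0028,"dy":0,"dz":0,"twist":0}
  ]
}}

```text
t: 8.07
eef_pos: [0.4458, -0.4022, 0.0747]
ee_rot: [-2.415, 1.57, -0.701]
force: [-2.4, 1.9, 3.9]
width: 0.0119
```

Request:
{"method": "jog_arm", "body": {
  "motion": [
    {"dx":0,"dy":0,"dz":0,"twist":0},
    {"dx":0,"dy":0,"dz":0,"twist":0},
    {"dx":0,"dy":0,"dz":0,"twist":0},
    {"dx":0,"dy":0,"dz":0,"twist":0},
    {"dx":0,"dy":0,"dz":0,"twist":0},
    {"dx":0,"dy":0,"dz":0,"twist":0}
  ],
  "gripper": 0.05
}}

```text
t: 8.57
eef_pos: [0.4456, -0.402, 0.0737]
ee_rot: [-3.123, 1.571, -1.41]
force: [0.7, 0.4, 0.4]
width: 0.0461
```

Request:
{"method": "jog_arm", "body": {
  "motion": [
    {"dx":-0.02,"dy":0,"dz":0,"twist":0},
    {"dx":-0.05,"dy":0,"dz":0,"twist":0},
    {"dx":-0.08,"dy":0,"dz":0,"twist":0},
    {"dx":-0.11,"dy":0,"dz":0,"twist":0},
    {"dx":-0.14,"dy":0,"dz":0,"twist":0},
    {"dx":-0.16,"dy":0,"dz":0,"twist":0},
    {"dx":-0.16,"dy":0,"dz":0,"twist":0}
  ]
}}

```text
t: 9.15
eef_pos: [0.4474, -0.4034, 0.2392]
ee_rot: [-2.313, 1.563, -0.599]
force: [0.4, -0.3, -0.1]
width: 0.0502
```

Run:
```python
from h import *
s=arm.get_state();print(s["force"],s["eef_pos"],s["t"])
m=arm.camera_model("wrist");f=arm.grab_frame("wrist")[:,:,::-1]; crop(f,0,0,512,384,1.5,"pics/w5.png")
import json;json.dump({k:np.array(v).tolist() for k,v in m.items() if k!='name'},open("w5.json","w"))
```

```text
[ 0.35302571 -0.29569638 -0.1376937 ] [ 0.44739257 -0.40340785  0.23920481] 9.15
```

View pics/w5.png

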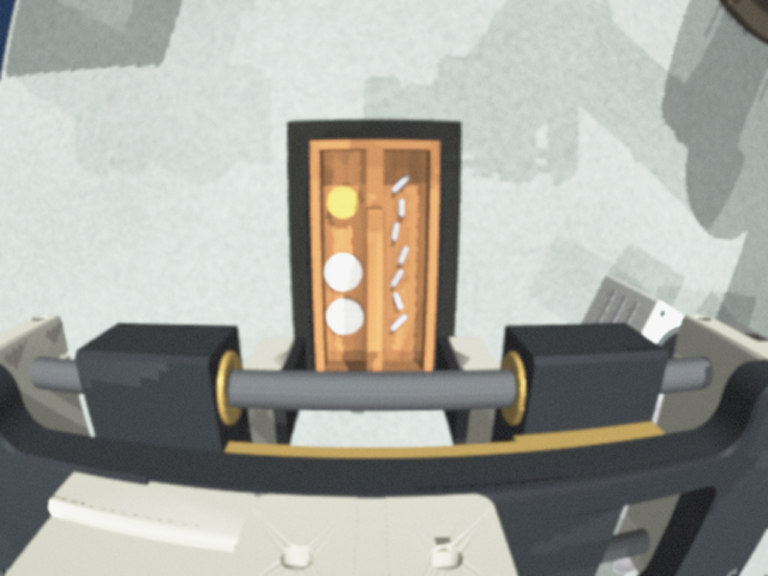

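Run:
```python
from h import *
goto([.404,-.1334,.20],1.459)
```

```text
d [ 35.7   4.1 272.7] mm twist opts [np.float64(14.6), np.float64(-165.4)] jaw now 1.713 q1,q6 [-0.41 -1.02]
```

Request:
{"method": "jog_arm", "body": {
  "motion": [
    {"dx":0,"dy":0,"dz":0.03,"twist":3},
    {"dx":0,"dy":0.004,"dz":0.065,"twist":6},
    {"dx":0,"dy":0.004,"dz":0.1,"twist":10},
    {"dx":0,"dy":0.004,"dz":0.14,"twist":14.6},
    {"dx":0,"dy":0.004,"dz":0.18,"twist":14.6},
    {"dx":0,"dy":0.004,"dz":0.215,"twist":14.6},
    {"dx":0.005,"dy":0.004,"dz":0.245,"twist":14.6},
    {"dx":0.01,"dy":0.004,"dz":0.265,"twist":14.6},
    {"dx":0.02,"dy":0.004,"dz":0.273,"twist":14.6},
    {"dx":0.03,"dy":0.004,"dz":0.273,"twist":14.6},
    {"dx":0.03,"dy":0.004,"dz":0.273,"twist":14.6},
    {"dx":0.03,"dy":0.004,"dz":0.273,"twist":14.6}
  ]
}}

```text
t: 10.2
eef_pos: [0.4023, -0.1325, 0.2029]
ee_rot: [1.835, 1.568, -2.989]
force: [-0.1, -0.2, 0.1]
width: 0.0498
```

Run:
```python
from h import *
goto([.404,-.1334,.055],1.459)
f=arm.grab_frame("top")[:,:,::-1]; crop(f,200,130,270,190,2.9,"pics/t6.png")
f=arm.grab_frame("scene")[:,:,::-1]; crop(f,60,140,260,180,3,"pics/s6.png")
```

```text
d [147.9  -2.1  -0.6] mm twist opts [np.float64(-0.0), np.float64(180.0)] jaw now 1.459 q1,q6 [ 0.15 -1.83]
```

View pics/t6.png

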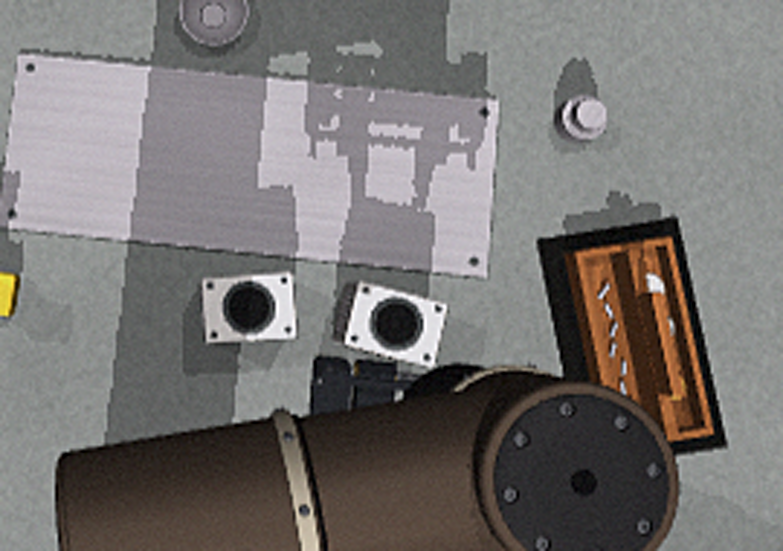

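View pics/s6.png

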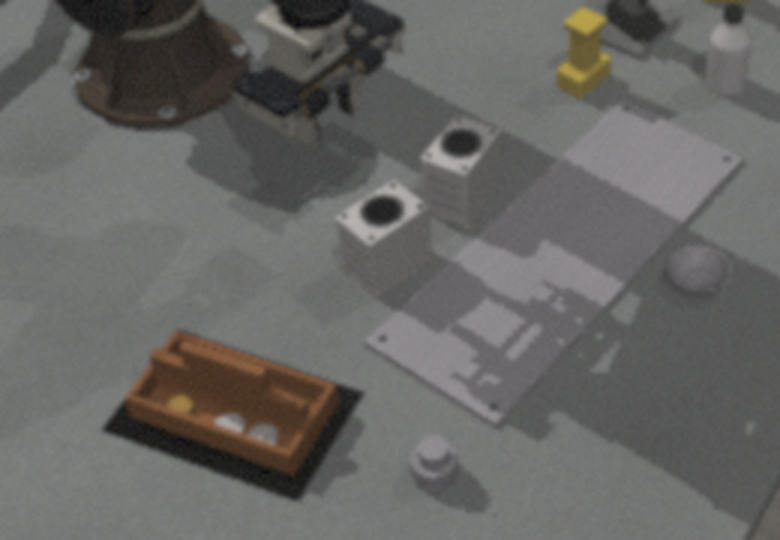

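Request:
{"method": "jog_arm", "body": {
  "motion": [
    {"dx":0.03,"dy":-0.001,"dz":0,"twist":0},
    {"dx":0.06,"dy":-0.002,"dz":0,"twist":0},
    {"dx":0.09,"dy":-0.002,"dz":0,"twist":0},
    {"dx":0.12,"dy":-0.002,"dz":0,"twist":0},
    {"dx":0.14,"dy":-0.002,"dz":0,"twist":0},
    {"dx":0.148,"dy":-0.002,"dz":0,"twist":0},
    {"dx":0.148,"dy":-0.002,"dz":0,"twist":0},
    {"dx":0.148,"dy":-0.01,"dz":0,"twist":0}
  ]
}}

```text
t: 10.97
eef_pos: [0.4121, -0.1338, 0.0562]
ee_rot: [1.825, 1.57, -3.0]
force: [-0.7, 0.2, 1.3]
width: 0.0499
```

Request:
{"method": "jog_arm", "body": {
  "motion": [
    {"dx":0,"dy":-0.004,"dz":0,"twist":0},
    {"dx":0,"dy":-0.007,"dz":0,"twist":0},
    {"dx":0,"dy":-0.01,"dz":0,"twist":0},
    {"dx":0,"dy":-0.013,"dz":0,"twist":0},
    {"dx":0,"dy":-0.016,"dz":0,"twist":0},
    {"dx":0,"dy":-0.019,"dz":0,"twist":0},
    {"dx":0,"dy":-0.022,"dz":0,"twist":0},
    {"dx":0,"dy":-0.025,"dz":0,"twist":0},
    {"dx":0,"dy":-0.028,"dz":0,"twist":0},
    {"dx":0,"dy":-0.03,"dz":0,"twist":0},
    {"dx":0,"dy":-0.03,"dz":0,"twist":0}
  ]
}}

```text
t: 11.88
eef_pos: [0.4424, -0.1368, 0.0556]
ee_rot: [1.713, 1.57, -3.112]
force: [-4.0, -0.5, 0.1]
width: 0.0498
```

```bash
cat >> h.py <<'E'
FP=np.array([.5473,.0027]);FN=np.array([.9937,-.1118])
def fd(s=None):
    s=s or arm.get_state(); return (s["eef_pos"][:2]-FP)@FN
E
python3 - <<'E'
from h import *
s=arm.get_state();print(fd(),s["eef_pos"],s["force"])
f=arm.grab_frame("scene")[:,:,::-1]; crop(f,60,140,260,180,3,"pics/s7.png")
f=arm.grab_frame("wrist")[:,:,::-1]; crop(f,0,0,512,384,1.2,"pics/w7.png")
E
```

```text
-0.088658213876626 [ 0.44238355 -0.13681037  0.05558286] [-3.95039852 -0.46535442  0.10638331]
```

View pics/s7.png

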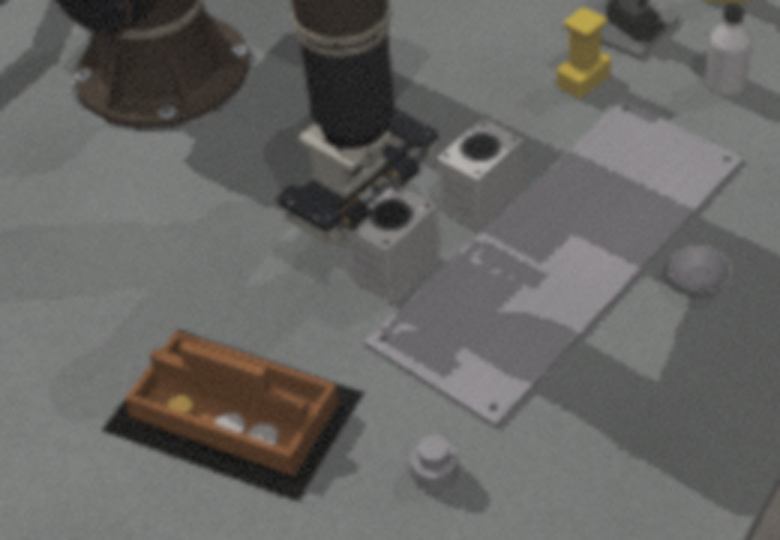

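View pics/w7.png

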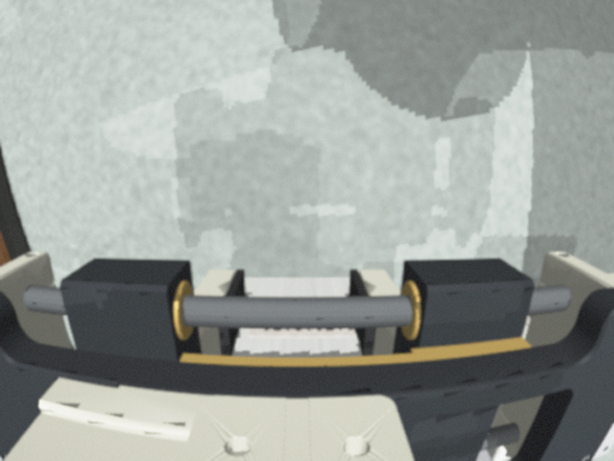

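Run:
```python
from h import *
f=arm.grab_frame("top")[:,:,::-1]; crop(f,240,190,150,90,5,"pics/t7.png")
f=arm.grab_frame("scene")[:,:,::-1]; crop(f,140,150,120,100,6,"pics/s7c.png")
```

```text
(no output)
```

View pics/t7.png

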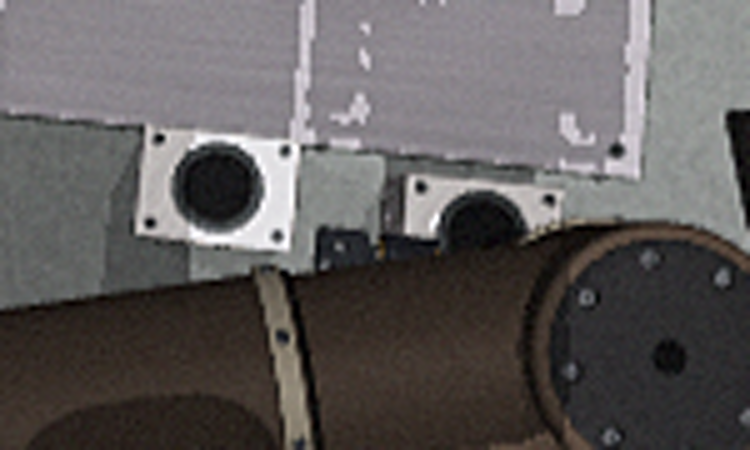

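View pics/s7c.png

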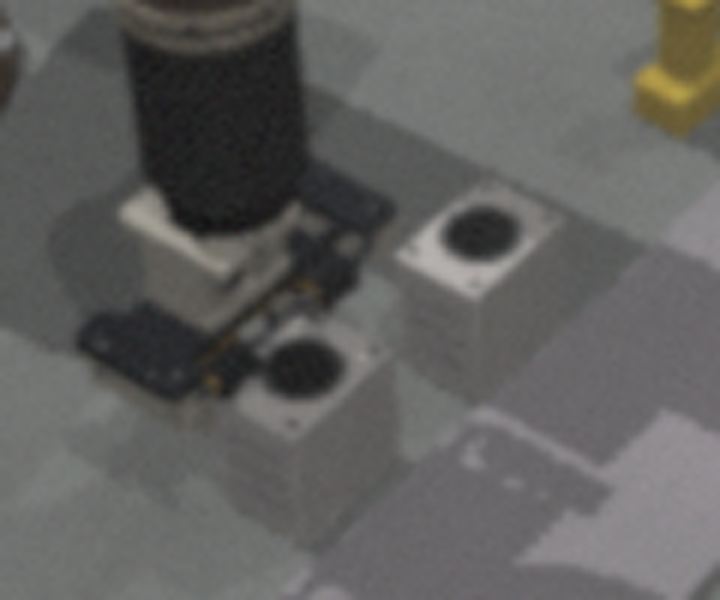

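Request:
{"method": "jog_arm", "body": {
  "motion": [
    {"dx":0,"dy":-0.002,"dz":0,"twist":0},
    {"dx":0,"dy":-0.005,"dz":0,"twist":0},
    {"dx":0,"dy":-0.0075,"dz":0,"twist":0},
    {"dx":0,"dy":-0.01,"dz":0,"twist":0},
    {"dx":0,"dy":-0.012,"dz":0,"twist":0},
    {"dx":0,"dy":-0.0135,"dz":0,"twist":0},
    {"dx":0,"dy":-0.0135,"dz":0,"twist":0}
  ]
}}

```text
t: 12.67
eef_pos: [0.4565, -0.1383, 0.0557]
ee_rot: [-1.396, 1.57, 0.063]
force: [-2.4, 0.4, -1.6]
width: 0.0496
```

Run:
```python
from h import *
s=arm.get_state();print(fd(),s["eef_pos"],s["force"])
f=arm.grab_frame("top")[:,:,::-1]; crop(f,240,190,150,90,5,"pics/t8.png")
f=arm.grab_frame("scene")[:,:,::-1]; crop(f,140,150,120,100,6,"pics/s8.png")
```

```text
-0.07449235276216773 [ 0.45647248 -0.13829246  0.05572201] [-2.3814381   0.42702765 -1.63711379]
```

View pics/t8.png

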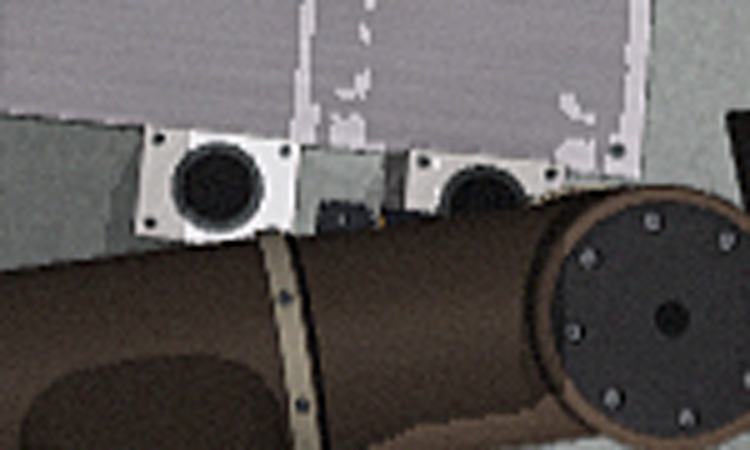

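View pics/s8.png

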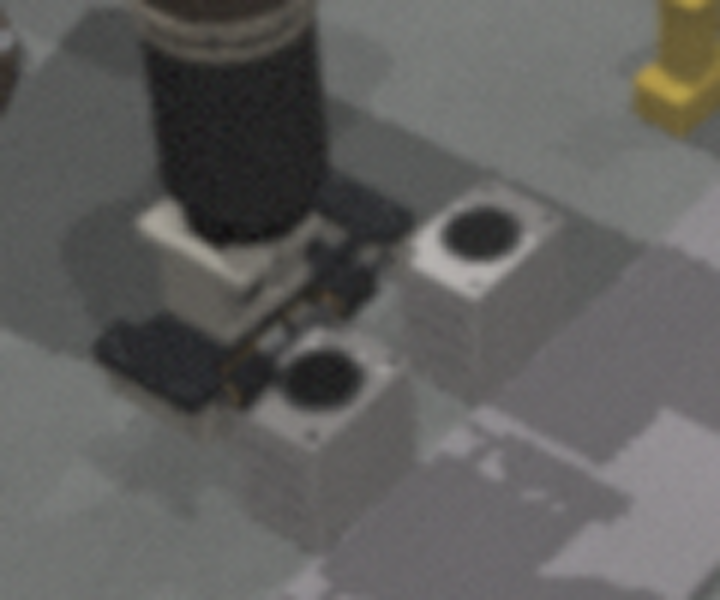

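Request:
{"method": "jog_arm", "body": {
  "motion": [
    {"dx":0,"dy":0.004,"dz":0,"twist":0},
    {"dx":0,"dy":0.008,"dz":0,"twist":0},
    {"dx":-0.01,"dy":0.008,"dz":0,"twist":0},
    {"dx":-0.025,"dy":0.008,"dz":0,"twist":0},
    {"dx":-0.039,"dy":0.008,"dz":0,"twist":0},
    {"dx":-0.039,"dy":0.006,"dz":0,"twist":0},
    {"dx":-0.039,"dy":0.003,"dz":0,"twist":0},
    {"dx":-0.039,"dy":0,"dz":0,"twist":0},
    {"dx":-0.039,"dy":-0.003,"dz":0,"twist":0},
    {"dx":-0.039,"dy":-0.006,"dz":0,"twist":0},
    {"dx":-0.039,"dy":-0.009,"dz":0,"twist":0},
    {"dx":-0.039,"dy":-0.012,"dz":0,"twist":0},
    {"dx":-0.039,"dy":-0.015,"dz":0,"twist":0},
    {"dx":-0.039,"dy":-0.018,"dz":0,"twist":0},
    {"dx":-0.039,"dy":-0.021,"dz":0,"twist":0},
    {"dx":-0.039,"dy":-0.024,"dz":0,"twist":0},
    {"dx":-0.039,"dy":-0.024,"dz":0,"twist":0}
  ]
}}

```text
t: 14.18
eef_pos: [0.479, -0.1414, 0.0941]
ee_rot: [1.858, 1.568, -2.968]
force: [-4.6, 0.2, 5.2]
width: 0.0499
```

Run:
```python
from h import *
s=arm.get_state();print(fd(),s["eef_pos"],s["force"],s["width"])
f=arm.grab_frame("scene")[:,:,::-1]; crop(f,140,150,120,100,6,"pics/s9.png")
```

```text
-0.0517776249752321 [ 0.47898043 -0.14141027  0.09407839] [-4.61804832  0.17545838  5.23902103] 0.04990295178221581
```

View pics/s9.png

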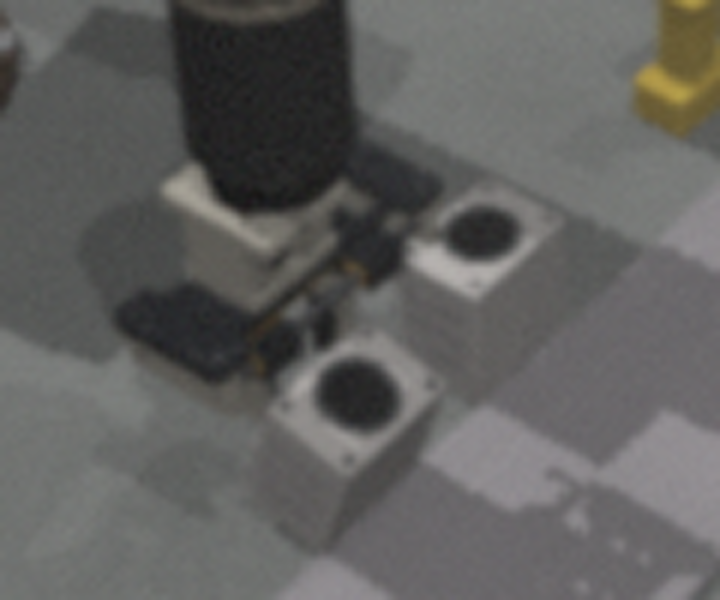

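Request:
{"method": "jog_arm", "body": {
  "motion": [
    {"dx":0,"dy":-0.003,"dz":0,"twist":0},
    {"dx":0,"dy":-0.006,"dz":0,"twist":0},
    {"dx":0,"dy":-0.009,"dz":0,"twist":0},
    {"dx":0,"dy":-0.012,"dz":0,"twist":0},
    {"dx":0,"dy":-0.015,"dz":0,"twist":0},
    {"dx":0,"dy":-0.018,"dz":0,"twist":0},
    {"dx":0,"dy":-0.021,"dz":0,"twist":0},
    {"dx":0,"dy":-0.021,"dz":0,"twist":0},
    {"dx":0,"dy":-0.021,"dz":0,"twist":0}
  ]
}}

```text
t: 14.98
eef_pos: [0.5011, -0.1435, 0.0944]
ee_rot: [3.07, 1.571, -1.755]
force: [-0.3, 1.0, -0.7]
width: 0.0497
```

Run:
```python
from h import *
s=arm.get_state();print(fd(),s["eef_pos"],s["force"],s["width"])
f=arm.grab_frame("scene")[:,:,::-1]; crop(f,140,150,120,100,6,"pics/s10.png")
```

```text
-0.029539605000309388 [ 0.50112906 -0.14345792  0.09435016] [-0.26921831  0.96481261 -0.7376527 ] 0.04971265002074704
```

View pics/s10.png

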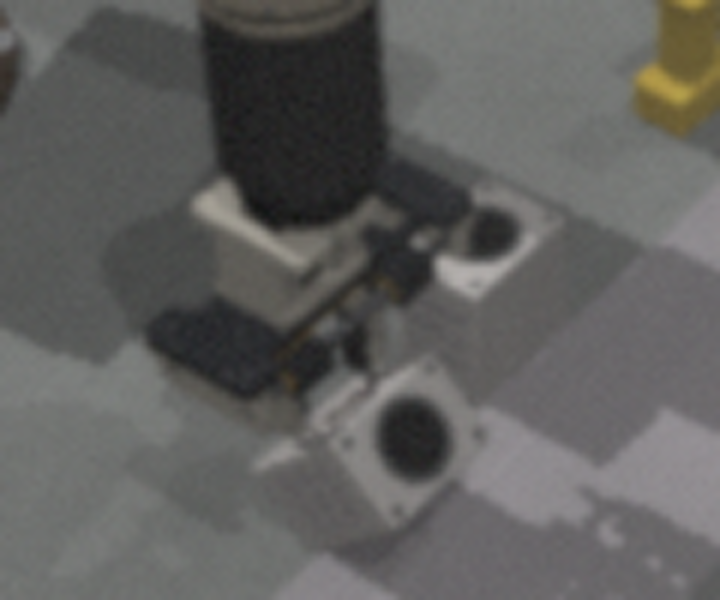

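Request:
{"method": "jog_arm", "body": {
  "motion": [
    {"dx":0,"dy":0,"dz":0,"twist":0},
    {"dx":0,"dy":0,"dz":0,"twist":0},
    {"dx":0,"dy":0,"dz":0,"twist":0},
    {"dx":0,"dy":0,"dz":0,"twist":0}
  ]
}}

```text
t: 15.37
eef_pos: [0.5006, -0.1433, 0.0946]
ee_rot: [1.732, 1.57, -3.092]
force: [0.9, 1.2, 0.2]
width: 0.05
```

Run:
```python
from h import *
s=arm.get_state();print(fd(),s["eef_pos"],s["force"],s["width"])
f=arm.grab_frame("scene")[:,:,::-1]; crop(f,140,150,120,100,6,"pics/s11.png")
```

```text
-0.030045474115868057 [ 0.5006333  -0.14333958  0.09455497] [0.88541071 1.21368727 0.16624392] 0.0500408491803571
```

View pics/s11.png

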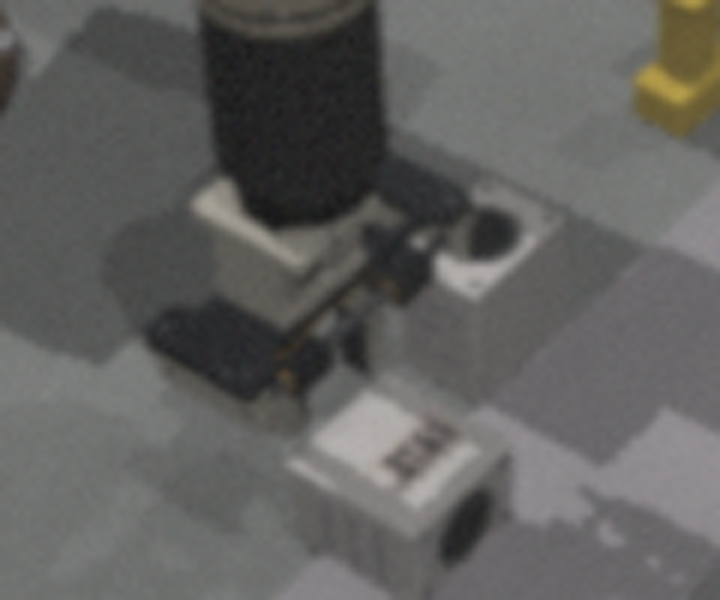

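Request:
{"method": "jog_arm", "body": {
  "motion": [
    {"dx":0,"dy":0.012,"dz":0,"twist":0},
    {"dx":0,"dy":0.025,"dz":0,"twist":0},
    {"dx":0.015,"dy":0.025,"dz":0,"twist":0},
    {"dx":0.03,"dy":0.025,"dz":0,"twist":0},
    {"dx":0.039,"dy":0.025,"dz":0,"twist":0},
    {"dx":0.039,"dy":0.025,"dz":0,"twist":0},
    {"dx":0.039,"dy":0.02,"dz":0,"twist":0},
    {"dx":0.039,"dy":0.016,"dz":0,"twist":0},
    {"dx":0.039,"dy":0.012,"dz":0,"twist":0},
    {"dx":0.039,"dy":0.008,"dz":0,"twist":0},
    {"dx":0.039,"dy":0.004,"dz":0,"twist":0},
    {"dx":0.039,"dy":0,"dz":0,"twist":0},
    {"dx":0.039,"dy":-0.004,"dz":0,"twist":0},
    {"dx":0.039,"dy":-0.008,"dz":0,"twist":0},
    {"dx":0.039,"dy":-0.012,"dz":0,"twist":0},
    {"dx":0.039,"dy":-0.016,"dz":0,"twist":0},
    {"dx":0.039,"dy":-0.02,"dz":0,"twist":0},
    {"dx":0.039,"dy":-0.022,"dz":0,"twist":0}
  ]
}}

```text
t: 16.92
eef_pos: [0.5213, -0.1461, 0.0555]
ee_rot: [1.68, 1.568, 3.138]
force: [-6.4, 0.2, 3.8]
width: 0.0502
```

Run:
```python
from h import *
s=arm.get_state();print(fd(),s["eef_pos"],s["force"],s["width"])
f=arm.grab_frame("scene")[:,:,::-1]; crop(f,140,150,120,100,6,"pics/s12.png")
```

```text
-0.009238651024148607 [ 0.52126647 -0.14605556  0.05548205] [-6.38339812  0.23507007  3.82503307] 0.05015075833591495
```

View pics/s12.png

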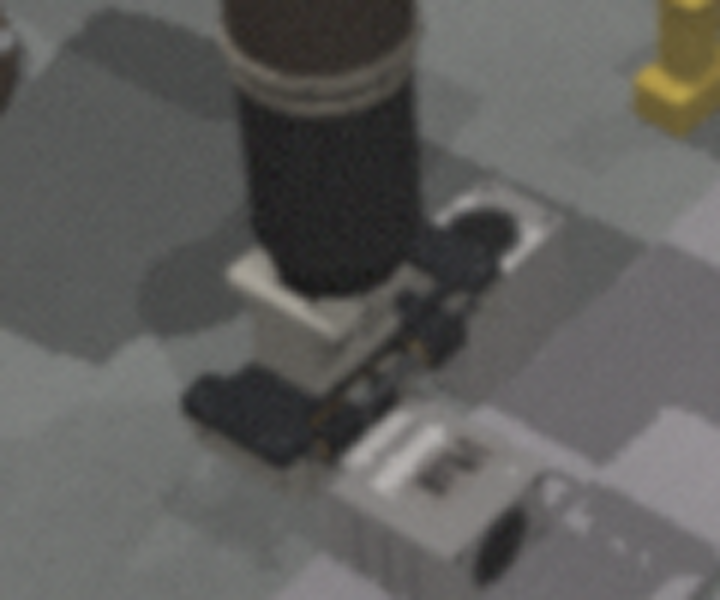

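Request:
{"method": "jog_arm", "body": {
  "motion": [
    {"dx":0,"dy":-0.003,"dz":0,"twist":0},
    {"dx":0,"dy":-0.007,"dz":0,"twist":0},
    {"dx":0,"dy":-0.011,"dz":0,"twist":0},
    {"dx":0,"dy":-0.015,"dz":0,"twist":0},
    {"dx":0,"dy":-0.019,"dz":0,"twist":0},
    {"dx":0,"dy":-0.023,"dz":0,"twist":0},
    {"dx":0,"dy":-0.027,"dz":0,"twist":0},
    {"dx":0,"dy":-0.031,"dz":0,"twist":0},
    {"dx":0,"dy":-0.034,"dz":0,"twist":0},
    {"dx":0,"dy":-0.036,"dz":0,"twist":0},
    {"dx":0,"dy":-0.036,"dz":0,"twist":0}
  ]
}}

```text
t: 17.88
eef_pos: [0.5591, -0.1499, 0.0558]
ee_rot: [-1.581, 1.57, -0.122]
force: [-1.4, 0.3, -0.3]
width: 0.0498
```

Request:
{"method": "jog_arm", "body": {
  "motion": [
    {"dx":0,"dy":0.005,"dz":0,"twist":0},
    {"dx":0,"dy":0.015,"dz":0,"twist":0},
    {"dx":-0.01,"dy":0.025,"dz":0,"twist":0},
    {"dx":-0.04,"dy":0.04,"dz":0,"twist":0},
    {"dx":-0.07,"dy":0.06,"dz":0,"twist":0},
    {"dx":-0.1,"dy":0.085,"dz":0,"twist":0},
    {"dx":-0.12,"dy":0.11,"dz":0,"twist":0},
    {"dx":-0.13,"dy":0.13,"dz":0,"twist":0},
    {"dx":-0.13,"dy":0.13,"dz":0,"twist":0}
  ]
}}

```text
t: 18.63
eef_pos: [0.427, -0.1351, 0.1889]
ee_rot: [-1.305, 1.564, 0.153]
force: [-0.8, 1.1, -1.1]
width: 0.0501
```

Run:
```python
from h import *
s=arm.get_state();print(fd(),s["eef_pos"],s["force"],s["width"])
f=arm.grab_frame("scene")[:,:,::-1]; crop(f,140,150,140,110,5,"pics/s13.png")
f=arm.grab_frame("top")[:,:,::-1]; crop(f,200,135,180,130,4,"pics/t13.png")
```

```text
-0.10417436518683541 [ 0.42696098 -0.13510425  0.18885332] [-0.76711405  1.13176832 -1.08699021] 0.05005016154018446
```

View pics/s13.png

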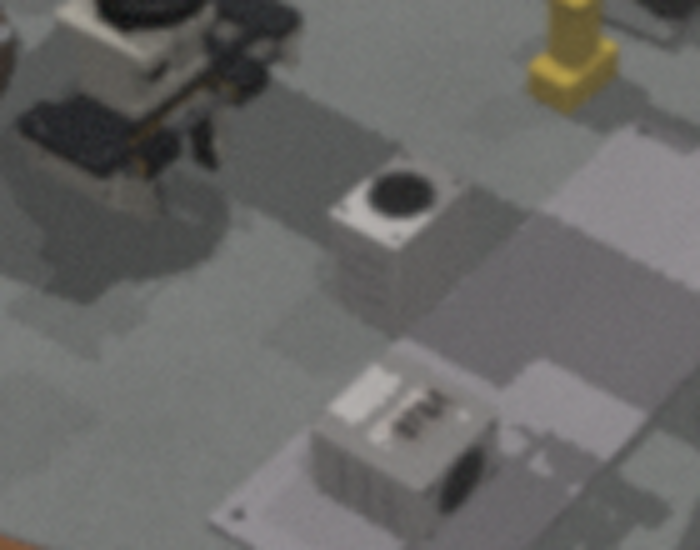

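View pics/t13.png

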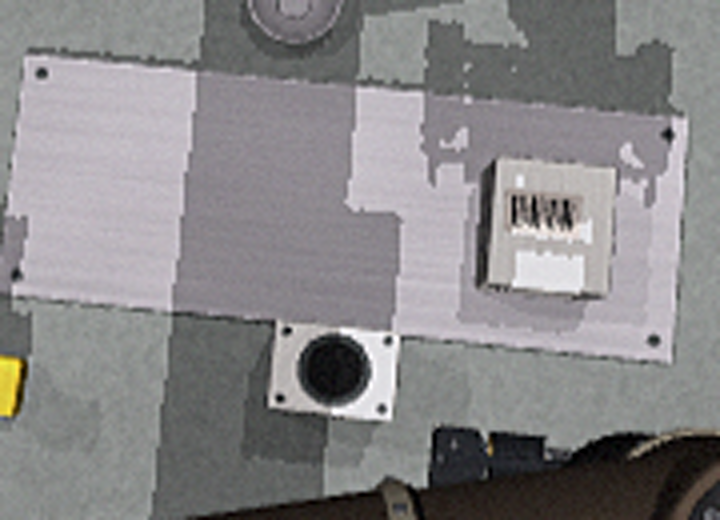

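Run:
```python
from h import *
m=arm.camera_model("top")
p,r=fitrect(m,un([(277,321),(398,333),(390,421),(267,407)],200,135,4),.064,.09,.096,-.1)
print(p,r,(p[:2]-FP)@FN)
p,r=fitrect(m,un([(497,157),(616,167),(609,300),(487,290)],200,135,4),.096,.09,.072,-.1)
print(p,r,(p[:2]-FP)@FN)
```

```text
[ 0.51277408  0.00676542 -0.12160263] 0.5478654966831434 -0.034762920938631856
[ 0.61399245 -0.15602233 -0.10115273] 0.39083110404272375 0.0840174459760057
```

Run:
```python
from h import *
goto([.4465,.0142,.056],1.459)
```

```text
d [ 1.311e+02 -1.000e-01  1.502e+02] mm twist opts [np.float64(-0.0), np.float64(180.0)] jaw now 1.459 q1,q6 [ 0.14 -1.82]
```

Request:
{"method": "jog_arm", "body": {
  "motion": [
    {"dx":0,"dy":0.012,"dz":0.03,"twist":0},
    {"dx":0,"dy":0.012,"dz":0.06,"twist":0},
    {"dx":0,"dy":0.012,"dz":0.09,"twist":0},
    {"dx":0,"dy":0.012,"dz":0.12,"twist":0},
    {"dx":0.01,"dy":0.012,"dz":0.14,"twist":0},
    {"dx":0.03,"dy":0.012,"dz":0.15,"twist":0},
    {"dx":0.06,"dy":0.012,"dz":0.15,"twist":0},
    {"dx":0.09,"dy":0.012,"dz":0.15,"twist":0},
    {"dx":0.115,"dy":0.012,"dz":0.15,"twist":0},
    {"dx":0.131,"dy":0.008,"dz":0.15,"twist":0},
    {"dx":0.131,"dy":0,"dz":0.15,"twist":0},
    {"dx":0.131,"dy":-0.004,"dz":0.15,"twist":0},
    {"dx":0.131,"dy":-0.008,"dz":0.15,"twist":0},
    {"dx":0.131,"dy":-0.012,"dz":0.15,"twist":0},
    {"dx":0.131,"dy":-0.016,"dz":0.15,"twist":0},
    {"dx":0.131,"dy":-0.02,"dz":0.15,"twist":0},
    {"dx":0.131,"dy":-0.024,"dz":0.15,"twist":0},
    {"dx":0.131,"dy":-0.027,"dz":0.15,"twist":0},
    {"dx":0.131,"dy":-0.027,"dz":0.15,"twist":0}
  ]
}}

```text
t: 20.32
eef_pos: [0.4731, 0.0106, 0.0549]
ee_rot: [0.575, 1.571, 2.034]
force: [0.7, -0.5, -0.2]
width: 0.05
```

Run:
```python
from h import *
s=arm.get_state();print(fd(),s["eef_pos"],s["force"],s["width"])
f=arm.grab_frame("scene")[:,:,::-1]; crop(f,160,120,130,110,6,"pics/s14.png")
```

```text
-0.07461079402609842 [0.47310947 0.01063977 0.05490716] [ 0.69172586 -0.51786085 -0.23524515] 0.05001851917658876
```

View pics/s14.png

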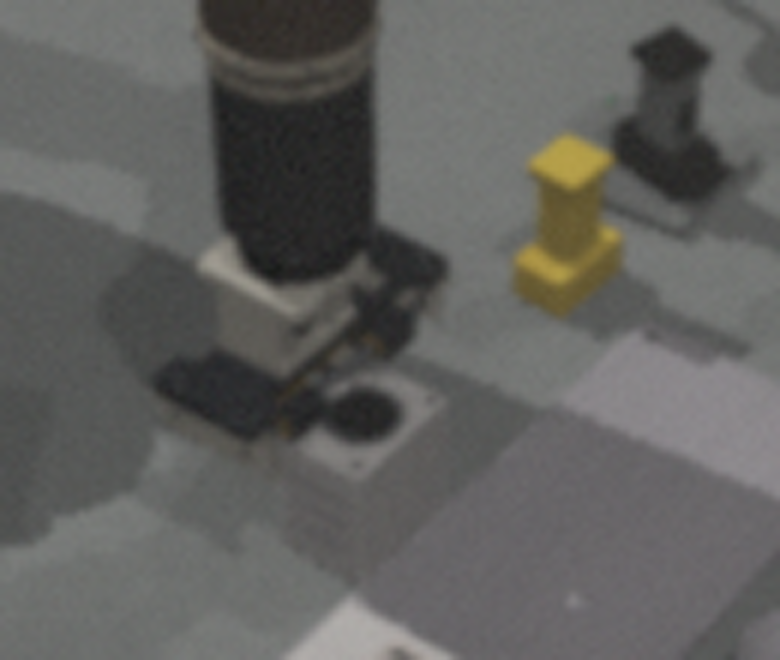

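Request:
{"method": "jog_arm", "body": {
  "motion": [
    {"dx":0,"dy":-0.002,"dz":0,"twist":0},
    {"dx":0,"dy":0.004,"dz":0,"twist":0},
    {"dx":0,"dy":0.008,"dz":0,"twist":0},
    {"dx":-0.01,"dy":0.008,"dz":0,"twist":0},
    {"dx":-0.025,"dy":0.008,"dz":0,"twist":0},
    {"dx":-0.04,"dy":0.008,"dz":0,"twist":0},
    {"dx":-0.04,"dy":0.006,"dz":0,"twist":0},
    {"dx":-0.04,"dy":0.003,"dz":0,"twist":0},
    {"dx":-0.04,"dy":0,"dz":0,"twist":0},
    {"dx":-0.04,"dy":-0.003,"dz":0,"twist":0},
    {"dx":-0.04,"dy":-0.006,"dz":0,"twist":0},
    {"dx":-0.04,"dy":-0.009,"dz":0,"twist":0},
    {"dx":-0.04,"dy":-0.012,"dz":0,"twist":0},
    {"dx":-0.04,"dy":-0.015,"dz":0,"twist":0},
    {"dx":-0.04,"dy":-0.018,"dz":0,"twist":0},
    {"dx":-0.04,"dy":-0.021,"dz":0,"twist":0},
    {"dx":-0.04,"dy":-0.024,"dz":0,"twist":0},
    {"dx":-0.04,"dy":-0.024,"dz":0,"twist":0}
  ]
}}

```text
t: 21.87
eef_pos: [0.4966, 0.0076, 0.0942]
ee_rot: [2.155, 1.569, -2.67]
force: [-2.7, -0.7, 1.2]
width: 0.0499
```

Run:
```python
from h import *
s=arm.get_state();print(fd(),s["eef_pos"],s["force"],s["width"])
f=arm.grab_frame("scene")[:,:,::-1]; crop(f,160,120,130,110,6,"pics/s15.png")
```

```text
-0.050945988422616904 [0.49658772 0.00764811 0.09421718] [-2.74741774 -0.74819773  1.21680874] 0.04985492276312754
```

View pics/s15.png

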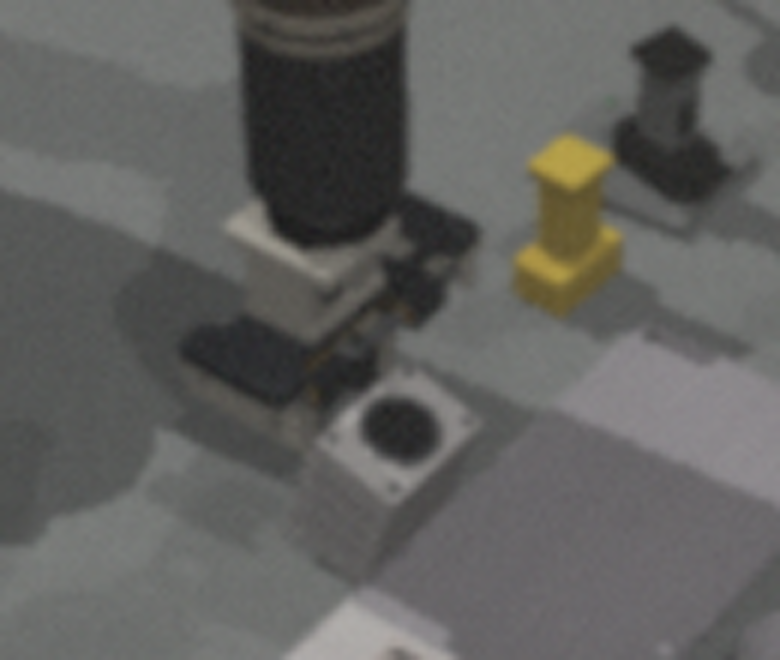

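Request:
{"method": "jog_arm", "body": {
  "motion": [
    {"dx":0,"dy":-0.003,"dz":0,"twist":0},
    {"dx":0,"dy":-0.006,"dz":0,"twist":0},
    {"dx":0,"dy":-0.009,"dz":0,"twist":0},
    {"dx":0,"dy":-0.012,"dz":0,"twist":0},
    {"dx":0,"dy":-0.015,"dz":0,"twist":0},
    {"dx":0,"dy":-0.018,"dz":0,"twist":0},
    {"dx":0,"dy":-0.021,"dz":0,"twist":0},
    {"dx":0,"dy":-0.021,"dz":0,"twist":0},
    {"dx":0,"dy":-0.021,"dz":0,"twist":0},
    {"dx":0,"dy":-0.021,"dz":0,"twist":0},
    {"dx":0,"dy":-0.021,"dz":0,"twist":0},
    {"dx":0,"dy":-0.021,"dz":0,"twist":0}
  ]
}}

```text
t: 22.92
eef_pos: [0.5174, 0.0057, 0.0945]
ee_rot: [1.981, 1.57, -2.844]
force: [0.3, 0.8, -0.3]
width: 0.0497
```

Run:
```python
from h import *
s=arm.get_state();print(fd(),s["eef_pos"],s["force"],s["width"])
f=arm.grab_frame("scene")[:,:,::-1]; crop(f,160,120,130,110,6,"pics/s16.png")
```

```text
-0.03003913599443331 [0.51740705 0.00569205 0.09447909] [ 0.34503081  0.79525713 -0.33508305] 0.049712223641918483
```

View pics/s16.png

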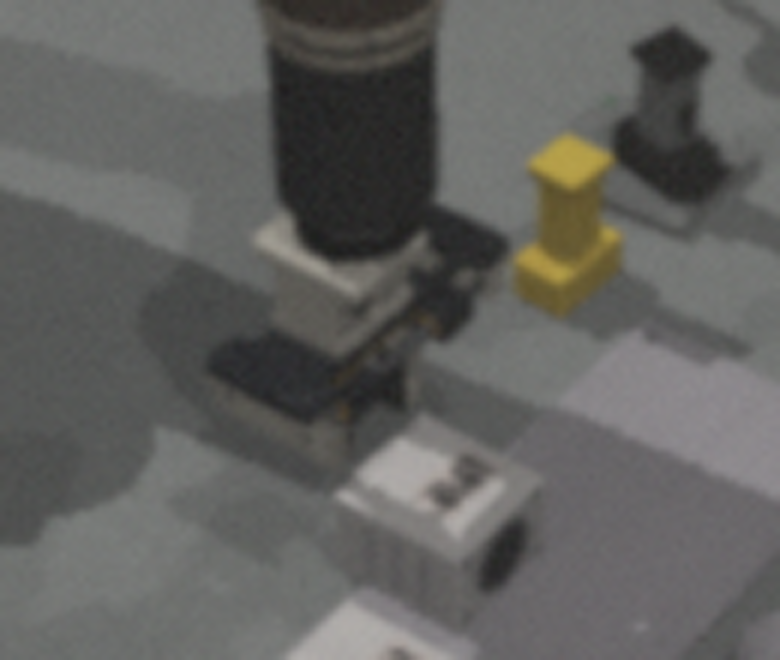

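Request:
{"method": "jog_arm", "body": {
  "motion": [
    {"dx":0,"dy":0.012,"dz":0,"twist":0},
    {"dx":0,"dy":0.025,"dz":0,"twist":0},
    {"dx":0.015,"dy":0.025,"dz":0,"twist":0},
    {"dx":0.03,"dy":0.025,"dz":0,"twist":0},
    {"dx":0.039,"dy":0.025,"dz":0,"twist":0},
    {"dx":0.039,"dy":0.025,"dz":0,"twist":0},
    {"dx":0.039,"dy":0.02,"dz":0,"twist":0},
    {"dx":0.039,"dy":0.016,"dz":0,"twist":0},
    {"dx":0.039,"dy":0.012,"dz":0,"twist":0},
    {"dx":0.039,"dy":0.008,"dz":0,"twist":0},
    {"dx":0.039,"dy":0.004,"dz":0,"twist":0},
    {"dx":0.039,"dy":0,"dz":0,"twist":0},
    {"dx":0.039,"dy":-0.004,"dz":0,"twist":0},
    {"dx":0.039,"dy":-0.008,"dz":0,"twist":0},
    {"dx":0.039,"dy":-0.012,"dz":0,"twist":0},
    {"dx":0.039,"dy":-0.016,"dz":0,"twist":0},
    {"dx":0.039,"dy":-0.02,"dz":0,"twist":0},
    {"dx":0.039,"dy":-0.022,"dz":0,"twist":0}
  ]
}}

```text
t: 24.47
eef_pos: [0.54, 0.0032, 0.0556]
ee_rot: [-1.7, 1.571, -0.242]
force: [-4.5, 1.8, 3.3]
width: 0.05
```

Request:
{"method": "jog_arm", "body": {
  "motion": [
    {"dx":0,"dy":-0.003,"dz":0,"twist":0},
    {"dx":0,"dy":-0.007,"dz":0,"twist":0},
    {"dx":0,"dy":-0.011,"dz":0,"twist":0},
    {"dx":0,"dy":-0.015,"dz":0,"twist":0},
    {"dx":0,"dy":-0.019,"dz":0,"twist":0},
    {"dx":0,"dy":-0.023,"dz":0,"twist":0},
    {"dx":0,"dy":-0.027,"dz":0,"twist":0},
    {"dx":0,"dy":-0.031,"dz":0,"twist":0},
    {"dx":0,"dy":-0.034,"dz":0,"twist":0},
    {"dx":0,"dy":-0.036,"dz":0,"twist":0},
    {"dx":0,"dy":-0.036,"dz":0,"twist":0}
  ]
}}

```text
t: 25.38
eef_pos: [0.5759, -0.0008, 0.0558]
ee_rot: [-1.411, 1.57, 0.048]
force: [0.6, 0.4, -0.9]
width: 0.0498
```

Request:
{"method": "jog_arm", "body": {
  "motion": [
    {"dx":0,"dy":0.005,"dz":0,"twist":0},
    {"dx":0,"dy":0.015,"dz":0,"twist":0},
    {"dx":-0.01,"dy":0.025,"dz":0,"twist":0},
    {"dx":-0.04,"dy":0.04,"dz":0,"twist":0},
    {"dx":-0.07,"dy":0.06,"dz":0,"twist":0},
    {"dx":-0.1,"dy":0.085,"dz":0,"twist":0},
    {"dx":-0.13,"dy":0.11,"dz":0,"twist":0},
    {"dx":-0.16,"dy":0.13,"dz":0,"twist":0},
    {"dx":-0.18,"dy":0.13,"dz":0,"twist":0},
    {"dx":-0.2,"dy":0.13,"dz":0,"twist":0},
    {"dx":-0.2,"dy":0.13,"dz":0,"twist":0}
  ]
}}

```text
t: 26.3
eef_pos: [0.447, 0.0143, 0.2604]
ee_rot: [-1.154, 1.562, 0.305]
force: [1.2, 0.3, 1.3]
width: 0.0502
```

Run:
```python
from h import *
s=arm.get_state();print(fd(),s["eef_pos"],s["force"],s["width"])
f=arm.grab_frame("scene")[:,:,::-1]; crop(f,140,110,160,130,5,"pics/s17.png")
f=arm.grab_frame("top")[:,:,::-1]; crop(f,80,135,300,140,2.6,"pics/t17.png");crop(f,230,135,150,90,5,"pics/t17c.png"); cv2.imwrite("pics/t17f.png",f)
goto([.475,.411,.26],None)
```

```text
-0.10092144554188086 [0.44704164 0.01428062 0.26041234] [1.20297403 0.30064273 1.34119341] 0.050212495743437335
d [ -2.7  15.3 397.8] mm twist opts None jaw now 1.459 q1,q6 [ 0.48 -2.16]
```

View pics/s17.png

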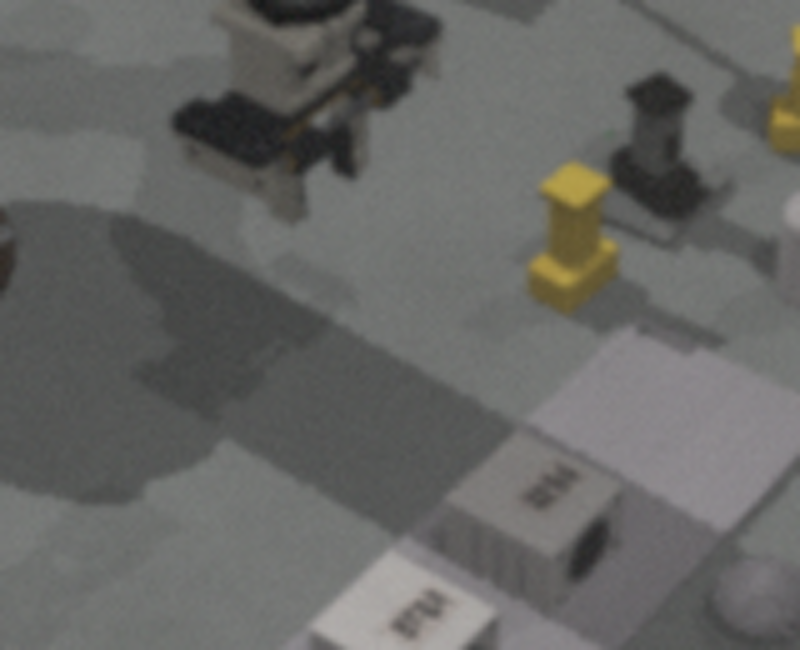

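View pics/t17.png

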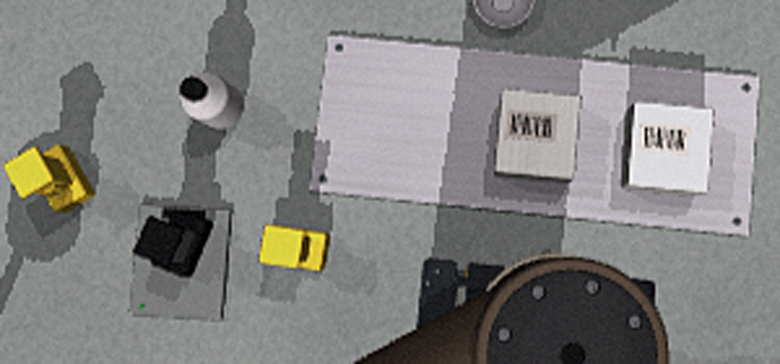

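View pics/t17c.png

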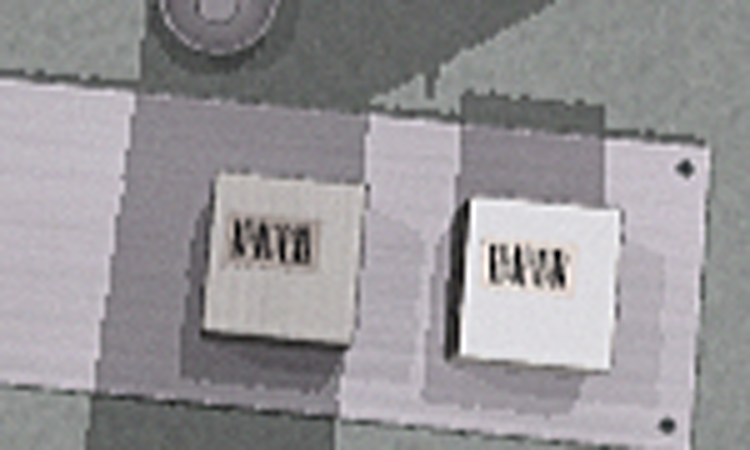

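Run:
```python
from h import *
m=arm.camera_model("top")
for c,l in (([(218,172),(367,186),(354,342),(203,329)],(273,243)),([(470,198),(622,210),(610,370),(458,357)],(529,266))):
    p,r=fitrect(m,un(c,230,135,5),.096,.09,.072,-.1)
    a=p[2]; ex=np.array([np.cos(a),np.sin(a)]);ey=np.array([-ex[1],ex[0]])
    # label: 56 above foot -> +8 along ex from centre (48), +8 along ey
    print(p,r,"label model",p[:2]+.008*ex+.008*ey,"label meas",atz(m,*un([l],230,135,5)[0],.072), (p[:2]-FP)@FN)
print("yellow",atz(m,*un([(285,248)],80,135,2.6)[0],.11))
```

```text
[ 0.63317232 -0.00822489 -0.10963251] 0.4653304210355012 label model [ 0.6419996  -0.00114822] label meas [ 0.64142678 -0.0011513   0.072     ] 0.08655273110062219
[ 0.615187   -0.15581528 -0.1073541 ] 0.355943655917894 label model [ 0.62399813 -0.14871852] label meas [ 0.62542661 -0.14988926  0.072     ] 0.08518131691260744
yellow [0.50807726 0.26947169 0.11      ]
```

Request:
{"method": "jog_arm", "body": {
  "motion": [
    {"dx":-0.01,"dy":0,"dz":0.02,"twist":-7},
    {"dx":-0.02,"dy":0,"dz":0.05,"twist":-14},
    {"dx":-0.03,"dy":0,"dz":0.08,"twist":-21},
    {"dx":-0.03,"dy":0,"dz":0.11,"twist":-28},
    {"dx":-0.03,"dy":0,"dz":0.14,"twist":-35},
    {"dx":-0.03,"dy":0,"dz":0.17,"twist":-42},
    {"dx":-0.03,"dy":0,"dz":0.2,"twist":-49},
    {"dx":-0.03,"dy":0,"dz":0.23,"twist":-56},
    {"dx":-0.03,"dy":0,"dz":0.26,"twist":-63},
    {"dx":-0.03,"dy":-0.005,"dz":0.29,"twist":-70},
    {"dx":-0.03,"dy":-0.01,"dz":0.32,"twist":-77},
    {"dx":-0.03,"dy":-0.015,"dz":0.345,"twist":-84},
    {"dx":-0.03,"dy":-0.019,"dz":0.365,"twist":-91},
    {"dx":-0.03,"dy":-0.019,"dz":0.385,"twist":-98},
    {"dx":-0.03,"dy":-0.019,"dz":0.4,"twist":-105},
    {"dx":-0.03,"dy":-0.019,"dz":0.409,"twist":-112},
    {"dx":-0.03,"dy":-0.019,"dz":0.409,"twist":-119},
    {"dx":-0.03,"dy":-0.019,"dz":0.409,"twist":-126},
    {"dx":-0.03,"dy":-0.019,"dz":0.409,"twist":-133},
    {"dx":-0.03,"dy":-0.019,"dz":0.409,"twist":-140}
  ]
}}

```text
t: 28.07
eef_pos: [0.5102, 0.4178, 0.2837]
ee_rot: [0.085, 1.568, -2.29]
force: [0.3, -0.6, -0.5]
width: 0.0499
```

Request:
{"method": "jog_arm", "body": {
  "motion": [
    {"dx":0,"dy":0,"dz":0,"twist":-7},
    {"dx":0,"dy":0,"dz":0,"twist":-14},
    {"dx":0,"dy":0,"dz":0,"twist":-20},
    {"dx":0,"dy":0,"dz":0,"twist":-25},
    {"dx":0,"dy":0,"dz":0,"twist":-25},
    {"dx":0,"dy":0,"dz":0,"twist":-25}
  ],
  "gripper": 0.07
}}

```text
t: 28.57
eef_pos: [0.5104, 0.4177, 0.2845]
ee_rot: [-0.338, 1.569, -2.286]
force: [0.3, 0.3, -0.6]
width: 0.0697
```

Run:
```python
from h import *
import json
s=arm.get_state();print(s["eef_pos"],s["force"],s["width"],jaw(rpy(s["ee_rot"])),s["q"])
m=arm.camera_model("wrist");f=arm.grab_frame("wrist")[:,:,::-1]; crop(f,0,0,512,384,1.5,"pics/w18.png");cv2.imwrite("pics/w18f.png",f)
json.dump({k:np.array(v).tolist() for k,v in m.items() if k!='name'},open("w18.json","w"))
```

```text
[0.51035516 0.41773389 0.28445654] [ 0.30782692  0.32412692 -0.58930177] 0.06973660408292859 -1.9479729479270023 [ 9.80880681e-01  3.10697042e-01  4.87477254e-02 -2.33317413e-04
 -1.31064131e+00  2.12798732e-01]
```

View pics/w18.png

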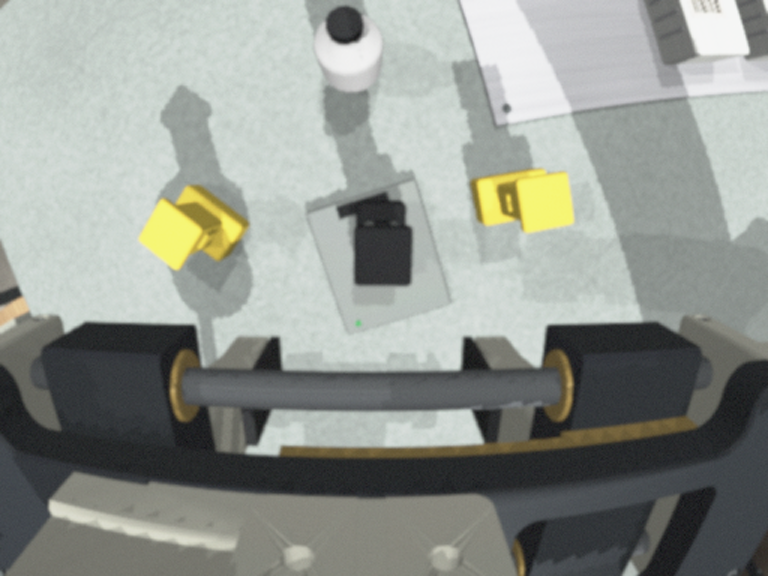

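Run:
```python
from h import *
f=cv2.imread("pics/w18f.png").astype(float)
g=np.clip((f/255)**0.45*255,0,255).astype(np.uint8)
crop(g,195,105,115,125,6,"pics/w18c.png")
```

```text
(no output)
```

View pics/w18c.png

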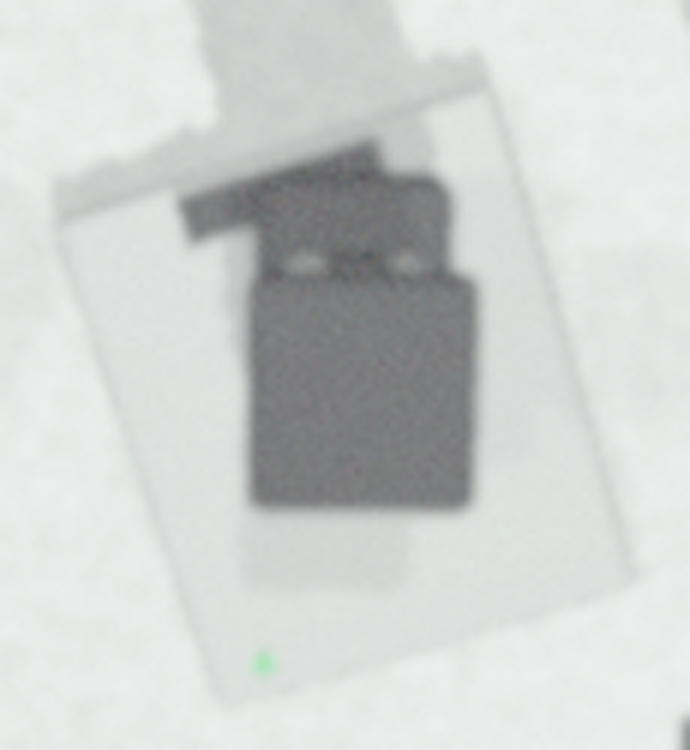

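Run:
```python
from h import *
import json
m={k:np.array(v) for k,v in json.load(open("w18.json")).items()}
U=lambda p: un(p,195,105,6)
for z in(.01,.0):print("pad",fitrect(m,U([(55,220),(485,88),(637,578),(225,707)]),.13,.11,z,-.05,True))
for sc in (1,.95):print("cap",fitrect(m,U([(252,275),(478,276),(474,509),(250,509)]),.044*sc,.042*sc,.119,-.37,True))
m2=arm.camera_model("top")
for p in [(180,205),(375,143),(385,172),(192,243)]: print(atz(m,*U([p])[0],.01,True))
h=[atz(m,*U([p])[0],.044,True) for p in [(258,176),(450,176)]];print("head+x corners",h)
q=.5*(h[0]+h[1]); a=-.377;print(np.linalg.norm(h[0]-h[1]),q-.035*np.array([np.cos(a),np.sin(a),0]))
t=cv2.imread("pics/t17f.png").astype(float);t=((t/255)**.45*255).astype(np.uint8);crop(t,120,200,60,65,10,"pics/t18c.png")
```

```text
pad (array([ 0.49729447,  0.41278238, -0.06535305]), np.float64(1.1174038134232438))
pad (array([ 0.49565655,  0.41322034, -0.06532293]), np.float64(0.4326315695839539))
cap (array([ 0.51828586,  0.40490858, -0.38221191]), np.float64(0.8769275833678694))
cap (array([ 0.5183486 ,  0.40489521, -0.38222385]), np.float64(0.19879683714471902))
[0.55705439 0.43282384 0.01      ]
[0.55366287 0.38486548 0.01      ]
[0.54642587 0.38518328 0.01      ]
[0.54761962 0.43361545 0.01      ]
head+x corners [array([0.55793455, 0.41156761, 0.044     ]), array([0.5427528 , 0.37300094, 0.044     ])]
0.04144723891683161 [0.51780161 0.40516892 0.044     ]
```

View pics/t18c.png

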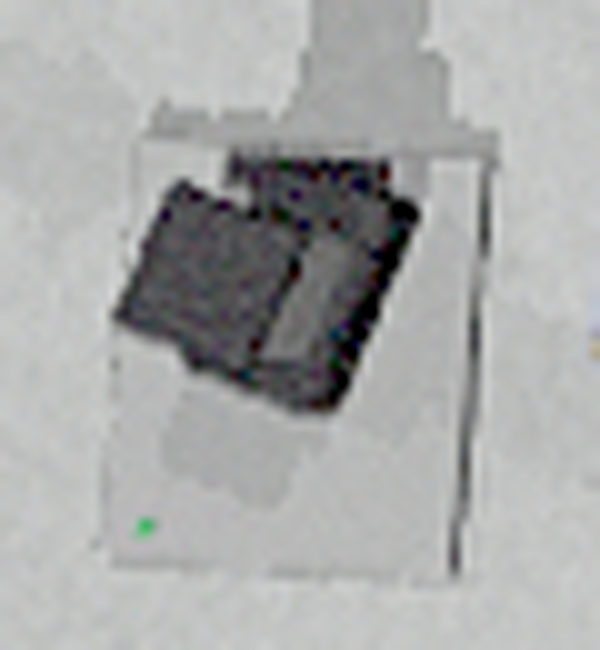

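Request:
{"method": "jog_arm", "body": {
  "motion": [
    {"dx":0.02,"dy":0.006,"dz":0.005,"twist":0},
    {"dx":0.04,"dy":0.012,"dz":0.009,"twist":0},
    {"dx":0.065,"dy":0.012,"dz":0.009,"twist":0},
    {"dx":0.09,"dy":0.012,"dz":0.009,"twist":0},
    {"dx":0.11,"dy":0.012,"dz":0.009,"twist":0},
    {"dx":0.13,"dy":0.012,"dz":0.009,"twist":0},
    {"dx":0.15,"dy":0.012,"dz":0.009,"twist":0},
    {"dx":0.165,"dy":0.012,"dz":0.009,"twist":0},
    {"dx":0.18,"dy":0.012,"dz":0.009,"twist":0},
    {"dx":0.192,"dy":0.012,"dz":0.009,"twist":0},
    {"dx":0.2,"dy":0.012,"dz":0.009,"twist":0},
    {"dx":0.2025,"dy":0.012,"dz":0.009,"twist":0},
    {"dx":0.2025,"dy":0.012,"dz":0.009,"twist":0}
  ]
}}

```text
t: 29.7
eef_pos: [0.5185, 0.4051, 0.0827]
ee_rot: [-0.211, 1.57, -2.157]
force: [0.5, 0.2, 1.0]
width: 0.0704
```

Request:
{"method": "jog_arm", "body": {
  "motion": [
    {"dx":0,"dy":0,"dz":0,"twist":0},
    {"dx":0,"dy":0,"dz":0,"twist":0},
    {"dx":0,"dy":0,"dz":0,"twist":0},
    {"dx":0,"dy":0,"dz":0,"twist":0},
    {"dx":0,"dy":0,"dz":0,"twist":0},
    {"dx":0,"dy":0,"dz":0,"twist":0},
    {"dx":0,"dy":0,"dz":0,"twist":0},
    {"dx":0,"dy":0,"dz":0,"twist":0}
  ],
  "gripper": 0.0,
  "newtons": 45
}}

```text
t: 30.37
eef_pos: [0.5188, 0.4054, 0.0837]
ee_rot: [2.569, 1.57, 0.624]
force: [-0.2, -0.0, 5.0]
width: 0.0411
```

Run:
```python
from h import *
s=arm.get_state();print(s["eef_pos"],s["force"],s["width"],jaw(rpy(s["ee_rot"])))
f=arm.grab_frame("scene")[:,:,::-1]; crop(f,220,90,120,100,6,"pics/s19.png")
```

```text
[0.51876963 0.40540831 0.08374854] [-0.19474976 -0.03920402  5.02159309] 0.041053787151800525 -1.94486683914127
```

View pics/s19.png

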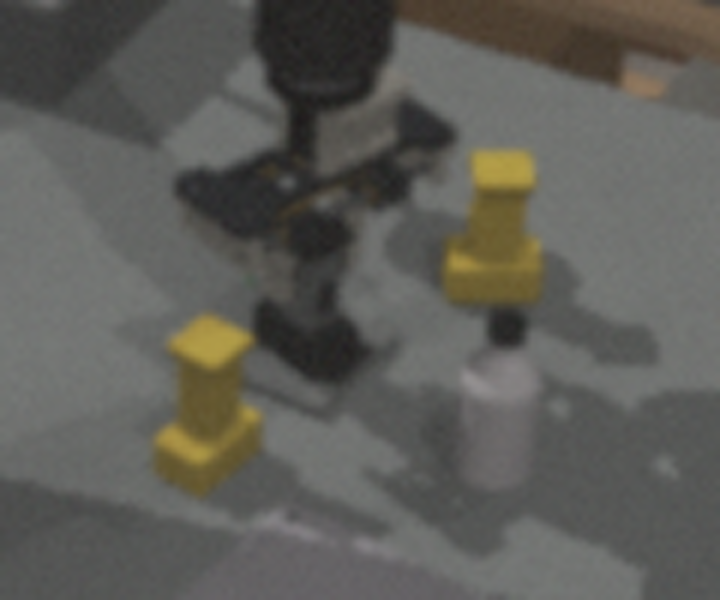

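Request:
{"method": "jog_arm", "body": {
  "motion": [
    {"dx":0,"dy":0,"dz":0,"twist":0},
    {"dx":0,"dy":0,"dz":0,"twist":0},
    {"dx":0,"dy":0,"dz":0,"twist":0},
    {"dx":0,"dy":0,"dz":0,"twist":0}
  ]
}}

```text
t: 30.75
eef_pos: [0.5188, 0.4054, 0.0838]
ee_rot: [2.579, 1.57, 0.635]
force: [-0.5, -1.2, 5.6]
width: 0.0415
```

Run:
```python
from h import *
s=arm.get_state();print(s["eef_pos"],s["force"],s["width"],jaw(rpy(s["ee_rot"])))
f=arm.grab_frame("wrist")[:,:,::-1]; f=((f/255.)**.6*255).astype(np.uint8);crop(f,0,0,512,384,1.5,"pics/w20.png")
```

```text
[0.51879015 0.40542862 0.08378753] [-0.49193183 -1.23064618  5.59796223] 0.04147563267929448 -1.944816717245455
```

View pics/w20.png

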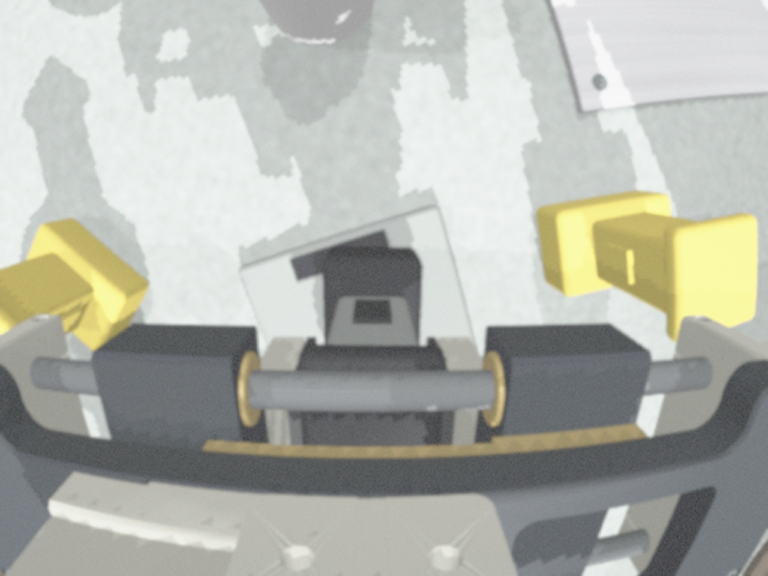

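Request:
{"method": "jog_arm", "body": {
  "motion": [
    {"dx":0,"dy":0,"dz":0,"twist":0},
    {"dx":0,"dy":0,"dz":0,"twist":0},
    {"dx":0,"dy":0,"dz":0,"twist":0},
    {"dx":0,"dy":0,"dz":0,"twist":0},
    {"dx":0.003,"dy":0,"dz":0,"twist":0},
    {"dx":0.006,"dy":0,"dz":0,"twist":0},
    {"dx":0.01,"dy":0,"dz":0,"twist":0},
    {"dx":0.01,"dy":0,"dz":0,"twist":0},
    {"dx":0.01,"dy":0,"dz":0,"twist":0}
  ],
  "gripper": 0.065
}}

```text
t: 31.55
eef_pos: [0.5184, 0.405, 0.0727]
ee_rot: [-0.238, 1.57, -2.183]
force: [0.2, 0.4, -0.4]
width: 0.0651
```

Run:
```python
from h import *
s=arm.get_state();print(s["eef_pos"],s["force"],s["width"],jaw(rpy(s["ee_rot"])))
f=arm.grab_frame("wrist")[:,:,::-1]; f=((f/255.)**.6*255).astype(np.uint8);crop(f,0,0,512,384,1.5,"pics/w21.png")
```

```text
[0.51844785 0.40501931 0.07269691] [ 0.22021492  0.38421762 -0.43938369] 0.06505698576460743 -1.9450099038548774
```

View pics/w21.png

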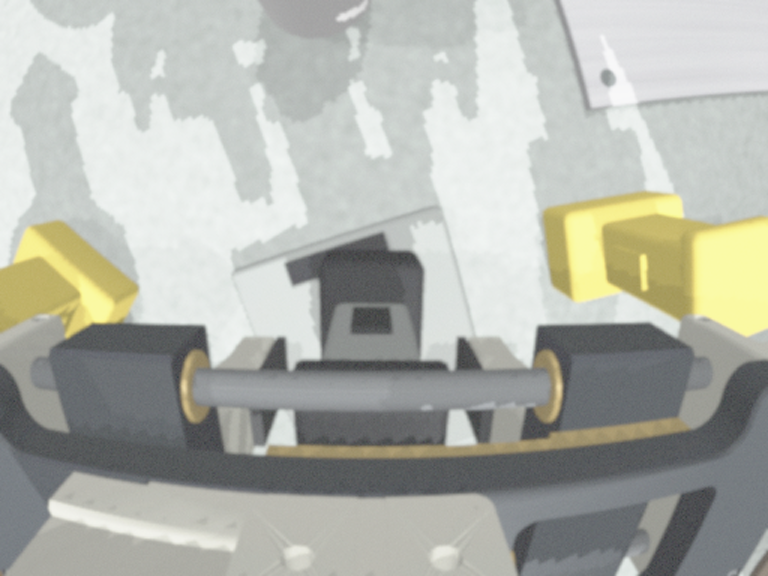

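Request:
{"method": "jog_arm", "body": {
  "motion": [
    {"dx":0,"dy":0,"dz":0,"twist":0},
    {"dx":0,"dy":0,"dz":0,"twist":0},
    {"dx":0,"dy":0,"dz":0,"twist":0},
    {"dx":0,"dy":0,"dz":0,"twist":0},
    {"dx":0,"dy":0,"dz":0,"twist":0},
    {"dx":0,"dy":0,"dz":0,"twist":0},
    {"dx":0,"dy":0,"dz":0,"twist":0},
    {"dx":0,"dy":0,"dz":0,"twist":0},
    {"dx":0,"dy":0,"dz":0,"twist":0},
    {"dx":0,"dy":0,"dz":0,"twist":0}
  ],
  "gripper": 0.0,
  "newtons": 50
}}

```text
t: 32.43
eef_pos: [0.5186, 0.4053, 0.0733]
ee_rot: [2.427, 1.571, 0.482]
force: [-0.6, -0.9, 1.0]
width: 0.0335
```

Run:
```python
from h import *
s=arm.get_state();print(s["eef_pos"],s["force"],s["width"],jaw(rpy(s["ee_rot"])))
f=arm.grab_frame("wrist")[:,:,::-1]; f=((f/255.)**.6*255).astype(np.uint8);crop(f,0,0,512,384,1.5,"pics/w22.png")
```

```text
[0.51864527 0.40529389 0.0733465 ] [-0.55591973 -0.88323388  0.9934083 ] 0.03352897943272511 -1.9449766273073446
```

View pics/w22.png

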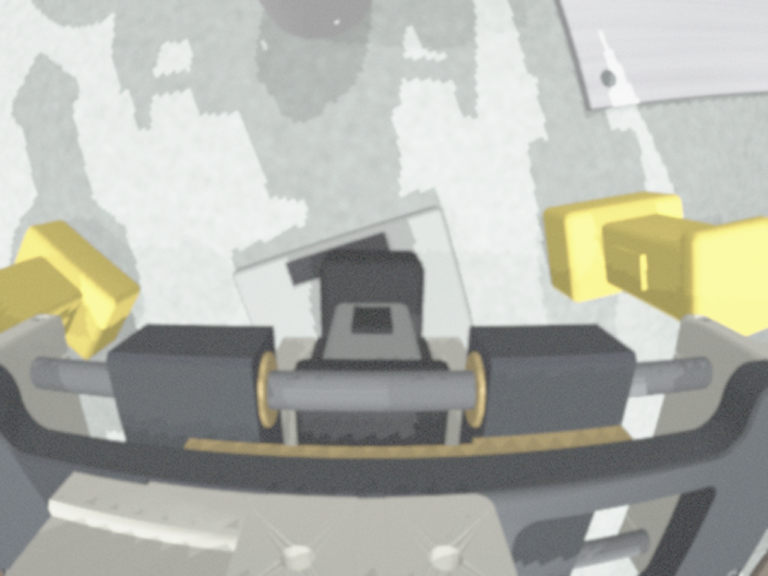

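Request:
{"method": "jog_arm", "body": {
  "motion": [
    {"dx":0,"dy":0,"dz":0,"twist":0},
    {"dx":0,"dy":0,"dz":0,"twist":0},
    {"dx":0,"dy":0,"dz":0,"twist":0},
    {"dx":0,"dy":0,"dz":0,"twist":0},
    {"dx":0,"dy":0,"dz":0,"twist":0}
  ]
}}

```text
t: 32.9
eef_pos: [0.5187, 0.4053, 0.0734]
ee_rot: [2.575, 1.571, 0.63]
force: [-0.8, -1.4, 1.4]
width: 0.0342
```

Request:
{"method": "jog_arm", "body": {
  "motion": [
    {"dx":-0.01,"dy":0,"dz":0,"twist":0},
    {"dx":-0.02,"dy":0,"dz":0,"twist":0},
    {"dx":-0.03,"dy":0,"dz":0,"twist":0},
    {"dx":-0.04,"dy":0,"dz":0,"twist":0},
    {"dx":-0.05,"dy":0,"dz":0,"twist":0},
    {"dx":-0.05,"dy":0,"dz":0,"twist":0},
    {"dx":-0.05,"dy":0,"dz":0,"twist":0}
  ]
}}

```text
t: 33.48
eef_pos: [0.5189, 0.4057, 0.1244]
ee_rot: [2.953, 1.569, 1.007]
force: [0.3, 0.3, -3.1]
width: 0.0338
```

Run:
```python
from h import *
s=arm.get_state();print(s["eef_pos"],s["force"],s["moment"],s["width"],jaw(rpy(s["ee_rot"])))
f=arm.grab_frame("wrist")[:,:,::-1]; f=((f/255.)**.6*255).astype(np.uint8);crop(f,0,0,512,384,1.5,"pics/w23.png")
f=arm.grab_frame("scene")[:,:,::-1];f=((f/255.)**.6*255).astype(np.uint8); crop(f,220,90,120,100,6,"pics/s23.png")
```

```text
[0.51887876 0.40569635 0.12435315] [ 0.28222361  0.2674488  -3.1414234 ] [-0.07974587  0.19442615 -0.05794608] 0.033761812639548916 -1.9450619321381795
```

View pics/w23.png

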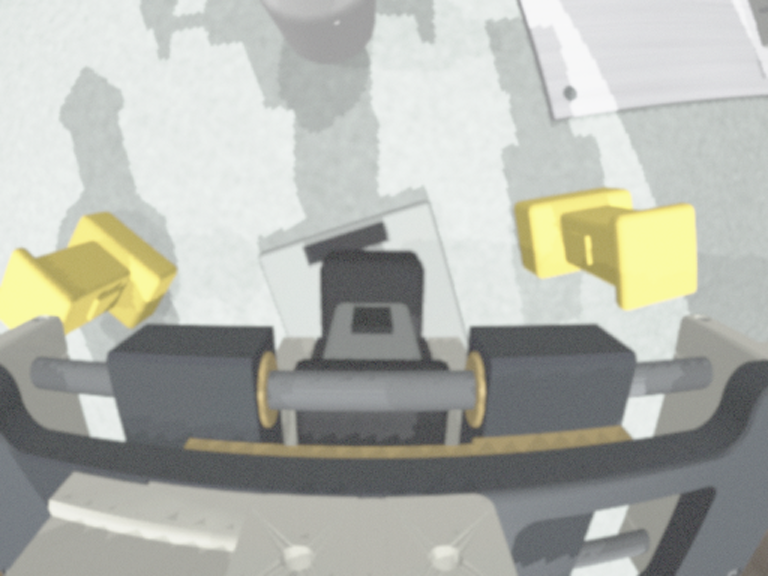

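View pics/s23.png

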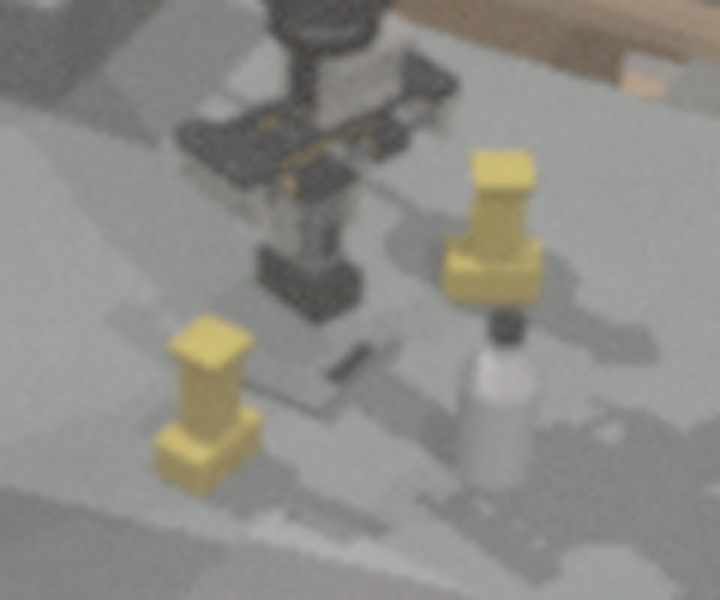

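Run:
```python
from h import *
goto([.6418,-.0011,.23],-.1096)
```

```text
d [-107.   263.4  332.9] mm twist opts [np.float64(-105.2), np.float64(74.8)] jaw now -1.945 q1,q6 [0.96 0.24]
```

Request:
{"method": "jog_arm", "body": {
  "motion": [
    {"dx":-0.025,"dy":0,"dz":0,"twist":0},
    {"dx":-0.055,"dy":0,"dz":0,"twist":1},
    {"dx":-0.085,"dy":0.01,"dz":0.013,"twist":4},
    {"dx":-0.107,"dy":0.026,"dz":0.033,"twist":8},
    {"dx":-0.11,"dy":0.045,"dz":0.057,"twist":13},
    {"dx":-0.11,"dy":0.064,"dz":0.081,"twist":18},
    {"dx":-0.11,"dy":0.083,"dz":0.105,"twist":24},
    {"dx":-0.11,"dy":0.102,"dz":0.129,"twist":29},
    {"dx":-0.11,"dy":0.121,"dz":0.153,"twist":34},
    {"dx":-0.11,"dy":0.14,"dz":0.177,"twist":40},
    {"dx":-0.11,"dy":0.159,"dz":0.201,"twist":45},
    {"dx":-0.11,"dy":0.178,"dz":0.225,"twist":50},
    {"dx":-0.11,"dy":0.197,"dz":0.249,"twist":56},
    {"dx":-0.11,"dy":0.216,"dz":0.273,"twist":61},
    {"dx":-0.11,"dy":0.235,"dz":0.297,"twist":66},
    {"dx":-0.11,"dy":0.25,"dz":0.316,"twist":71},
    {"dx":-0.11,"dy":0.259,"dz":0.327,"twist":74.8},
    {"dx":-0.107,"dy":0.2634,"dz":0.333,"twist":74.8},
    {"dx":-0.107,"dy":0.2634,"dz":0.333,"twist":74.8},
    {"dx":-0.107,"dy":0.2634,"dz":0.333,"twist":74.8}
  ]
}}

```text
t: 35.25
eef_pos: [0.6416, -0.0009, 0.2293]
ee_rot: [0.15, 1.569, -3.099]
force: [0.5, 0.6, -1.6]
width: 0.0338
```

Run:
```python
from h import *
s=arm.get_state();print(s["eef_pos"],s["force"],s["width"])
goto([.6418,-.0011,.2054],-.1096+np.pi)
f=arm.grab_frame("wrist")[:,:,::-1]; f=((f/255.)**.6*255).astype(np.uint8);crop(f,0,0,512,384,1.5,"pics/w24.png")
f=arm.grab_frame("scene")[:,:,::-1];f=((f/255.)**.7*255).astype(np.uint8); crop(f,140,100,160,130,5,"pics/s24.png")
```

```text
[ 0.64161017 -0.00085288  0.2292591 ] [ 0.45974502  0.64603481 -1.64831505] 0.03377570507245621
d [23.9  0.2 -0.3] mm twist opts [np.float64(0.1), np.float64(-179.9)] jaw now 3.034 q1,q6 [ 0.3  -0.41]
```

View pics/w24.png

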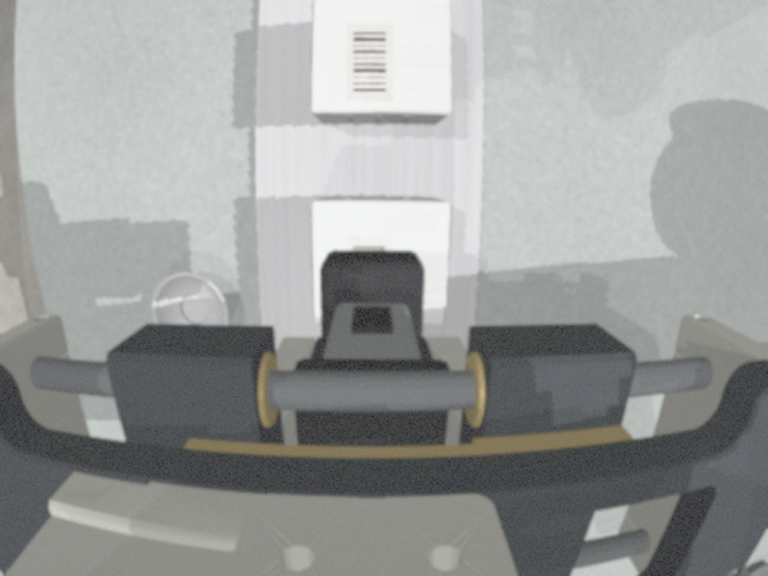

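View pics/s24.png

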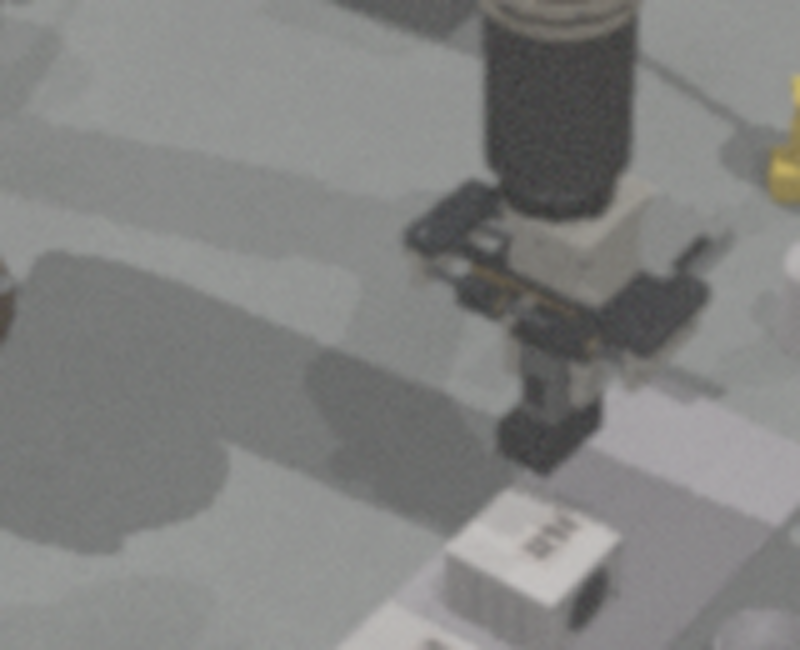

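Request:
{"method": "jog_arm", "body": {
  "motion": [
    {"dx":0.006,"dy":0,"dz":0,"twist":0},
    {"dx":0.012,"dy":0,"dz":0,"twist":0},
    {"dx":0.018,"dy":0,"dz":0,"twist":0},
    {"dx":0.022,"dy":0,"dz":0,"twist":0},
    {"dx":0.024,"dy":0,"dz":0,"twist":0},
    {"dx":0.024,"dy":0,"dz":0,"twist":0},
    {"dx":0.024,"dy":0,"dz":0,"twist":0},
    {"dx":0.024,"dy":0,"dz":0,"twist":0}
  ]
}}

```text
t: 36.02
eef_pos: [0.6423, -0.001, 0.2065]
ee_rot: [-3.052, 1.57, -0.02]
force: [-0.1, -1.0, -2.2]
width: 0.0339
```

Run:
```python
from h import *
import json
s=arm.get_state();print(s["t"],s["eef_pos"],s["width"],jaw(rpy(s["ee_rot"])))
m=arm.camera_model("wrist");f=arm.grab_frame("wrist")[:,:,::-1]; f=((f/255.)**.6*255).astype(np.uint8);crop(f,0,0,512,384,1.5,"pics/w25.png")
json.dump({k:np.array(v).tolist() for k,v in m.items() if k!='name'},open("w25.json","w"))
f=arm.grab_frame("scene")[:,:,::-1];f=((f/255.)**.7*255).astype(np.uint8); crop(f,210,160,80,65,10,"pics/s25.png")
# predicted window outline
P=[.6418,-.0011]; 
ms=arm.camera_model("scene")
print("scene label ctr px",(proj(ms,[[.6418,-.0011,.072]])-[210,160])*10)
a=s["eef_pos"][:2]; w=s["eef_pos"][2]-.0634; c,sn=np.cos(1.463),np.sin(1.463)
C=[[a[0]+i*.035*c-j*.022*sn,a[1]+i*.035*sn+j*.022*c,w+h] for h in(0,.034) for i,j in((1,1),(1,-1),(-1,-1),(-1,1))]
print("head corners scene px",((proj(ms,C)-[210,160])*10).round())
print("head corners wrist px",((proj(m,C,True))*1.5).round())
```

```text
36.0167 [ 0.64228136 -0.0010031   0.20653519] 0.03388961696859796 3.0326286376206877
scene label ctr px [[391.17565818 466.61371708]]
head corners scene px [[402. 243.]
 [505. 294.]
 [388. 408.]
 [285. 354.]
 [404. 172.]
 [508. 223.]
 [390. 336.]
 [284. 283.]]
head corners wrist px [[412. 381.]
 [327. 381.]
 [323. 248.]
 [415. 248.]
 [418. 414.]
 [321. 414.]
 [314. 261.]
 [423. 261.]]
```

View pics/w25.png

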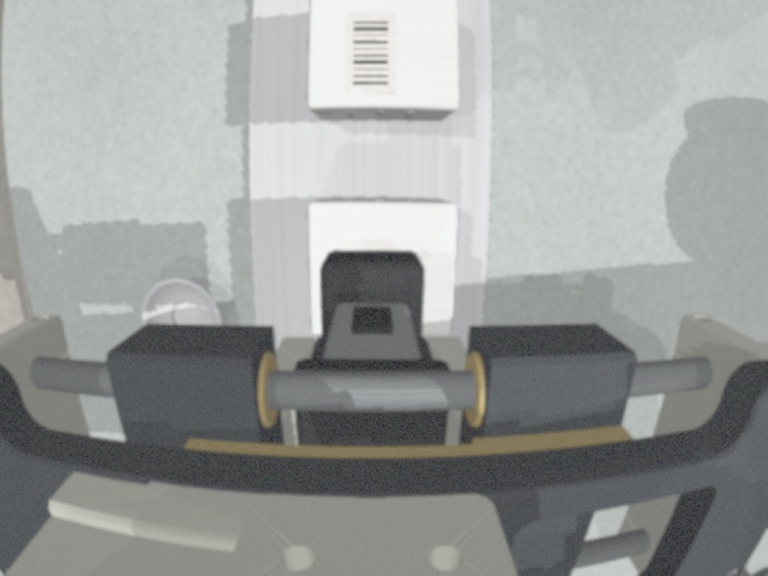

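View pics/s25.png

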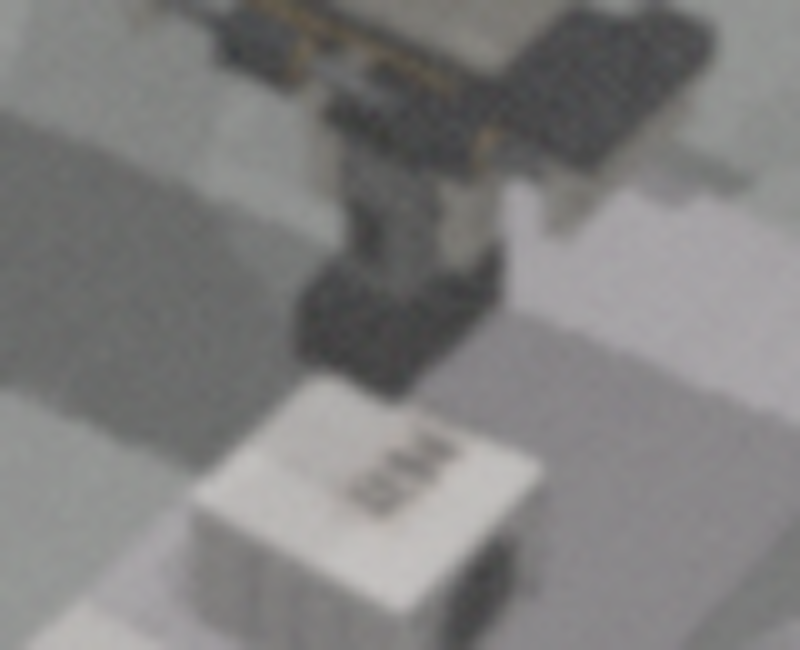

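Request:
{"method": "jog_arm", "body": {
  "motion": [
    {"dx":0,"dy":0,"dz":0,"twist":0},
    {"dx":0,"dy":0,"dz":0,"twist":0},
    {"dx":0,"dy":0,"dz":0,"twist":0},
    {"dx":0,"dy":0,"dz":0,"twist":0},
    {"dx":0,"dy":0,"dz":0,"twist":0},
    {"dx":0,"dy":0,"dz":0,"twist":0},
    {"dx":0,"dy":0,"dz":0,"twist":0},
    {"dx":0,"dy":0,"dz":0,"twist":0},
    {"dx":0,"dy":0,"dz":0,"twist":0},
    {"dx":0,"dy":0,"dz":0,"twist":0},
    {"dx":0,"dy":0,"dz":0,"twist":0},
    {"dx":0,"dy":0,"dz":0,"twist":0},
    {"dx":0,"dy":0,"dz":0,"twist":0},
    {"dx":0,"dy":0,"dz":0,"twist":0},
    {"dx":0,"dy":0,"dz":0,"twist":0},
    {"dx":0,"dy":0,"dz":0,"twist":0},
    {"dx":0,"dy":0,"dz":0,"twist":0},
    {"dx":0,"dy":0,"dz":0,"twist":0},
    {"dx":0,"dy":0,"dz":0,"twist":0},
    {"dx":0,"dy":0,"dz":0,"twist":0}
  ]
}}

```text
t: 37.78
eef_pos: [0.6421, -0.001, 0.2063]
ee_rot: [-2.874, 1.571, 0.159]
force: [-0.7, -0.4, -1.9]
width: 0.0341
```

Request:
{"method": "jog_arm", "body": {
  "motion": [
    {"dx":0,"dy":0,"dz":0,"twist":0},
    {"dx":0,"dy":0,"dz":0,"twist":0},
    {"dx":0,"dy":0,"dz":0,"twist":0},
    {"dx":0,"dy":0,"dz":0,"twist":0},
    {"dx":0,"dy":0,"dz":0,"twist":0},
    {"dx":0,"dy":0,"dz":0,"twist":0},
    {"dx":0,"dy":0,"dz":0,"twist":0},
    {"dx":0,"dy":0,"dz":0,"twist":0},
    {"dx":0,"dy":0,"dz":0,"twist":0},
    {"dx":0,"dy":0,"dz":0,"twist":0},
    {"dx":0,"dy":0,"dz":0,"twist":0},
    {"dx":0,"dy":0,"dz":0,"twist":0}
  ]
}}

```text
t: 38.78
eef_pos: [0.6421, -0.001, 0.2063]
ee_rot: [2.995, 1.571, -0.255]
force: [-0.6, -0.1, -1.6]
width: 0.0338
```

Run:
```python
from h import *
import json
s=arm.get_state();print(s["t"],s["eef_pos"],s["width"])
m={k:np.array(v) for k,v in json.load(open("w25.json")).items()}
print("R label wrist",fitrect(m,un([(349,91),(346,13),(392,13),(393,91)],0,0,1.5),.032,.056,.072,-.107,True))
f=arm.grab_frame("wrist")[:,:,::-1];crop(f,0,0,512,384,1.5,"pics/w26.png")
goto([.6245,-.149,.2065],-.107+np.pi)
```

```text
38.7833 [ 0.64209642 -0.00096647  0.20628867] 0.03383452017055898
R label wrist (array([ 0.62565459, -0.15044448, -0.09081611]), np.float64(1.7409380329710653))
d [ -0.2 149.1   1.4] mm twist opts [np.float64(-0.1), np.float64(179.9)] jaw now 3.033 q1,q6 [ 0.3  -0.41]
```

View pics/w26.png

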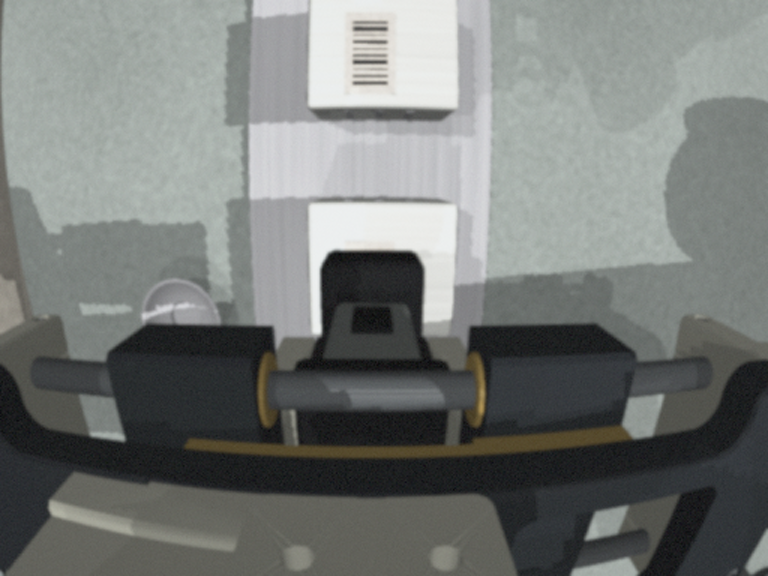

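Request:
{"method": "jog_arm", "body": {
  "motion": [
    {"dx":0,"dy":0.01,"dz":0,"twist":0},
    {"dx":0,"dy":0.03,"dz":0,"twist":0},
    {"dx":0,"dy":0.055,"dz":0,"twist":0},
    {"dx":0,"dy":0.08,"dz":0,"twist":0},
    {"dx":0,"dy":0.105,"dz":0,"twist":0},
    {"dx":0,"dy":0.125,"dz":0,"twist":0},
    {"dx":0,"dy":0.14,"dz":0,"twist":0},
    {"dx":0,"dy":0.1485,"dz":0.0005,"twist":0},
    {"dx":0,"dy":0.1496,"dz":0.0005,"twist":0},
    {"dx":0,"dy":0.1496,"dz":0.0005,"twist":0},
    {"dx":0,"dy":0.1496,"dz":0.0005,"twist":0},
    {"dx":0,"dy":0.1496,"dz":0.0005,"twist":0}
  ]
}}

```text
t: 39.83
eef_pos: [0.6256, -0.1487, 0.2063]
ee_rot: [-2.381, 1.571, 0.652]
force: [0.2, -0.2, -2.0]
width: 0.034
```

Run:
```python
from h import *
s=arm.get_state();print(s["t"],s["eef_pos"],s["width"],s["force"])
goto([.6253,-.1496,.2054],-.107+np.pi)
f=arm.grab_frame("wrist")[:,:,::-1];crop(f,0,0,512,384,1.5,"pics/w27.png")
f=arm.grab_frame("scene")[:,:,::-1];f=((f/255.)**.7*255).astype(np.uint8); crop(f,180,180,80,65,10,"pics/s27.png")
```

```text
39.8333 [ 0.62556267 -0.14866066  0.20628587] 0.03401391082361006 [ 0.15642577 -0.22908341 -2.00935574]
d [0.9 1.  0.2] mm twist opts [np.float64(-0.1), np.float64(179.9)] jaw now 3.034 q1,q6 [ 0.07 -0.18]
```

View pics/w27.png

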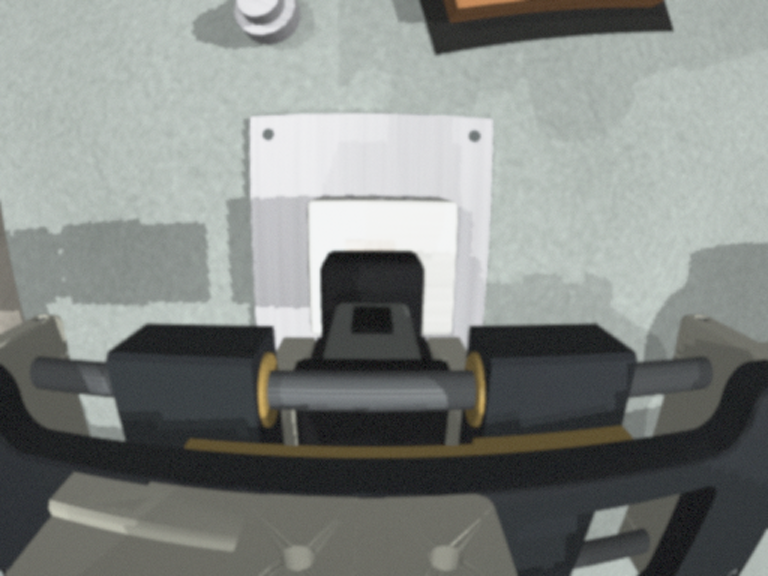

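View pics/s27.png

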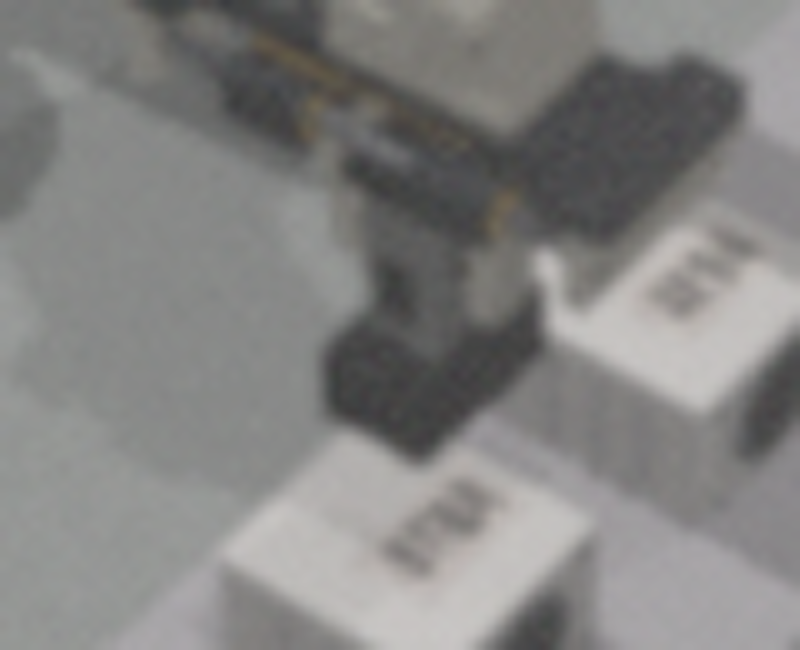

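Request:
{"method": "jog_arm", "body": {
  "motion": [
    {"dx":0,"dy":0,"dz":0,"twist":0},
    {"dx":0,"dy":0,"dz":0,"twist":0},
    {"dx":0,"dy":0,"dz":0,"twist":0},
    {"dx":0,"dy":0,"dz":0,"twist":0},
    {"dx":0,"dy":0,"dz":0,"twist":0},
    {"dx":0,"dy":0,"dz":0,"twist":0},
    {"dx":0,"dy":0,"dz":0,"twist":0},
    {"dx":0,"dy":0,"dz":0,"twist":0},
    {"dx":0,"dy":0,"dz":0,"twist":0},
    {"dx":0,"dy":0,"dz":0,"twist":0},
    {"dx":0,"dy":0,"dz":0,"twist":0},
    {"dx":0,"dy":0,"dz":0,"twist":0},
    {"dx":0,"dy":0,"dz":0,"twist":0},
    {"dx":0,"dy":0,"dz":0,"twist":0},
    {"dx":0,"dy":0,"dz":0,"twist":0},
    {"dx":0,"dy":0,"dz":0,"twist":0},
    {"dx":0,"dy":0,"dz":0,"twist":0},
    {"dx":0,"dy":0,"dz":0,"twist":0},
    {"dx":0,"dy":0,"dz":0,"twist":0},
    {"dx":0,"dy":0,"dz":0,"twist":0}
  ]
}}

```text
t: 41.6
eef_pos: [0.6253, -0.1496, 0.2062]
ee_rot: [-0.739, 1.571, 2.293]
force: [-0.1, -0.8, -2.2]
width: 0.0341
```

Request:
{"method": "jog_arm", "body": {
  "motion": [
    {"dx":0,"dy":0,"dz":0,"twist":0},
    {"dx":0,"dy":0,"dz":0,"twist":0},
    {"dx":0,"dy":0,"dz":0,"twist":0},
    {"dx":0,"dy":0,"dz":0,"twist":0},
    {"dx":0,"dy":0,"dz":0,"twist":0},
    {"dx":0,"dy":0,"dz":0,"twist":0},
    {"dx":0,"dy":0,"dz":0,"twist":0},
    {"dx":0,"dy":0,"dz":0,"twist":0},
    {"dx":0,"dy":0,"dz":0,"twist":0},
    {"dx":0,"dy":0,"dz":0,"twist":0},
    {"dx":0,"dy":0,"dz":0,"twist":0},
    {"dx":0,"dy":0,"dz":0,"twist":0}
  ]
}}

```text
t: 42.6
eef_pos: [0.6253, -0.1496, 0.2063]
ee_rot: [-2.691, 1.571, 0.341]
force: [-0.5, 0.6, -1.8]
width: 0.0338
```

Run:
```python
from h import *
s=arm.get_state();print(s["t"],s["eef_pos"],s["width"],s["force"])
goto([.4968,.4125,.25],-.065+np.pi)
goto([.4968,.4125,.25],-.065-np.pi/2)
f=arm.grab_frame("wrist")[:,:,::-1];crop(f,0,0,512,384,1.5,"pics/w28.png")
```

```text
42.6 [ 0.6253235  -0.14960638  0.20628752] 0.033764222935086206 [-0.53768312  0.64894642 -1.76178309]
d [ -43.7 -544.8  188.9] mm twist opts [np.float64(-2.5), np.float64(177.5)] jaw now 3.033 q1,q6 [ 0.07 -0.18]
d [ -43.7 -544.8  188.9] mm twist opts [np.float64(-92.5), np.float64(87.5)] jaw now 3.033 q1,q6 [ 0.07 -0.18]
```

View pics/w28.png

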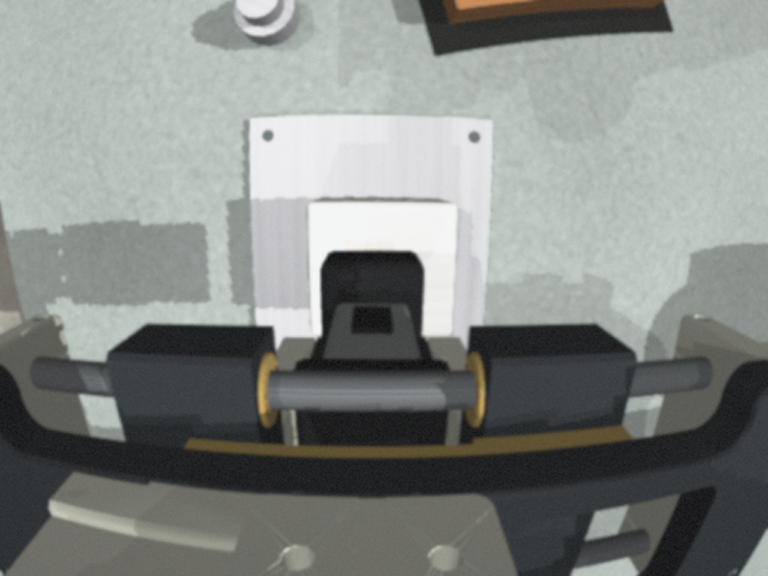

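Request:
{"method": "jog_arm", "body": {
  "motion": [
    {"dx":-0.03,"dy":0,"dz":0,"twist":0},
    {"dx":-0.055,"dy":-0.015,"dz":0.005,"twist":-2},
    {"dx":-0.07,"dy":-0.045,"dz":0.015,"twist":-7},
    {"dx":-0.074,"dy":-0.08,"dz":0.028,"twist":-13},
    {"dx":-0.074,"dy":-0.117,"dz":0.041,"twist":-19},
    {"dx":-0.074,"dy":-0.154,"dz":0.054,"twist":-25},
    {"dx":-0.074,"dy":-0.191,"dz":0.066,"twist":-32},
    {"dx":-0.074,"dy":-0.228,"dz":0.079,"twist":-38},
    {"dx":-0.074,"dy":-0.265,"dz":0.092,"twist":-45},
    {"dx":-0.074,"dy":-0.302,"dz":0.105,"twist":-51},
    {"dx":-0.074,"dy":-0.339,"dz":0.118,"twist":-58},
    {"dx":-0.074,"dy":-0.376,"dz":0.13,"twist":-64},
    {"dx":-0.074,"dy":-0.413,"dz":0.143,"twist":-71},
    {"dx":-0.074,"dy":-0.45,"dz":0.156,"twist":-77},
    {"dx":-0.074,"dy":-0.485,"dz":0.168,"twist":-83},
    {"dx":-0.074,"dy":-0.513,"dz":0.178,"twist":-89},
    {"dx":-0.074,"dy":-0.533,"dz":0.185,"twist":-92.5},
    {"dx":-0.074,"dy":-0.5448,"dz":0.189,"twist":-92.5},
    {"dx":-0.074,"dy":-0.5448,"dz":0.189,"twist":-92.5},
    {"dx":-0.074,"dy":-0.5448,"dz":0.189,"twist":-92.5}
  ]
}}

```text
t: 44.32
eef_pos: [0.4964, 0.4127, 0.2799]
ee_rot: [-0.503, 1.57, -2.14]
force: [-0.4, -0.3, -1.5]
width: 0.0342
```

Run:
```python
from h import *
s=arm.get_state();print(s["t"],s["eef_pos"],s["width"],s["force"])
goto([.4968,.4125,.074],-.065-np.pi/2)
m=arm.camera_model("wrist");f=arm.grab_frame("wrist")[:,:,::-1];crop(f,0,0,512,384,1.5,"pics/w29.png")
c,sn=np.cos(-.065),np.sin(-.065)
C=[[.4968+i*.065*c-j*.055*sn,.4125+i*.065*sn+j*.055*c,.01] for i,j in((1,1),(1,-1),(-1,-1),(-1,1))]
print((proj(m,C,True)*1.5).round())
```

```text
44.3167 [0.49641272 0.41269464 0.27990299] 0.03416669596685734 [-0.4267561  -0.27021833 -1.51310208]
d [205.9   0.5   0. ] mm twist opts [np.float64(-0.1), np.float64(179.9)] jaw now -1.637 q1,q6 [1.   0.51]
[[311. 180.]
 [430. 179.]
 [427. 313.]
 [315. 314.]]
```

View pics/w29.png

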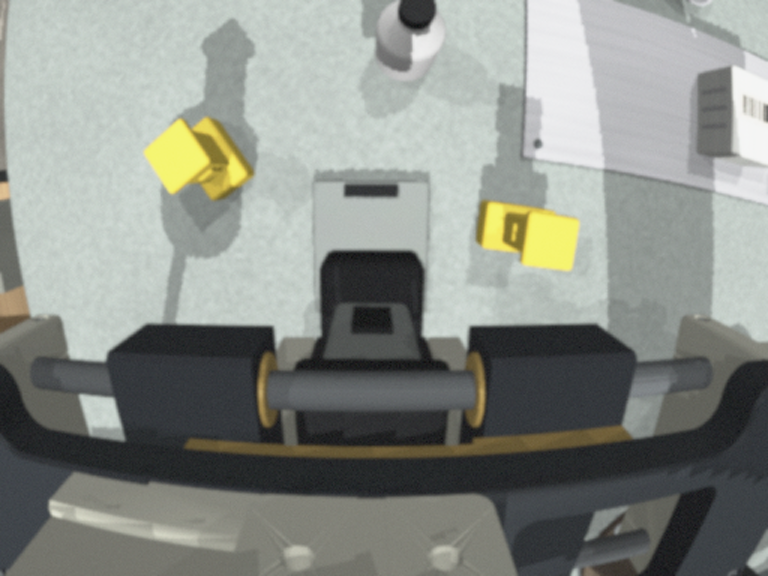

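Request:
{"method": "jog_arm", "body": {
  "motion": [
    {"dx":0.02,"dy":0,"dz":0,"twist":0},
    {"dx":0.045,"dy":0,"dz":0,"twist":0},
    {"dx":0.07,"dy":0,"dz":0,"twist":0},
    {"dx":0.095,"dy":0,"dz":0,"twist":0},
    {"dx":0.12,"dy":0,"dz":0,"twist":0},
    {"dx":0.14,"dy":0,"dz":0,"twist":0},
    {"dx":0.158,"dy":0,"dz":0,"twist":0},
    {"dx":0.172,"dy":0,"dz":0,"twist":0},
    {"dx":0.183,"dy":0,"dz":0,"twist":0},
    {"dx":0.191,"dy":0,"dz":0,"twist":0},
    {"dx":0.197,"dy":0,"dz":0,"twist":0},
    {"dx":0.201,"dy":0,"dz":0,"twist":0},
    {"dx":0.203,"dy":0,"dz":0,"twist":0},
    {"dx":0.204,"dy":0,"dz":0,"twist":0},
    {"dx":0.204,"dy":0,"dz":0,"twist":0}
  ]
}}

```text
t: 45.62
eef_pos: [0.4968, 0.4127, 0.0766]
ee_rot: [2.511, 1.57, 0.875]
force: [-0.4, -0.1, -0.6]
width: 0.034
```

Run:
```python
from h import *
s=arm.get_state();print(s["t"],s["eef_pos"],s["width"],s["force"])
```

```text
45.6167 [0.49681543 0.41273859 0.07664275] 0.03396453710277644 [-0.42950608 -0.06825171 -0.63977007]
```

Request:
{"method": "jog_arm", "body": {
  "motion": [
    {"dx":0.001,"dy":0,"dz":0,"twist":0},
    {"dx":0.002,"dy":0,"dz":0,"twist":0},
    {"dx":0.003,"dy":0,"dz":0,"twist":0},
    {"dx":0.003,"dy":0,"dz":0,"twist":0},
    {"dx":0.003,"dy":0,"dz":0,"twist":0}
  ]
}}

```text
t: 46.03
eef_pos: [0.4967, 0.4126, 0.0733]
ee_rot: [2.441, 1.571, 0.805]
force: [-0.3, 0.5, -1.9]
width: 0.0339
```

Request:
{"method": "jog_arm", "body": {
  "motion": [
    {"dx":0.0005,"dy":0,"dz":0,"twist":0},
    {"dx":0.001,"dy":0,"dz":0,"twist":0},
    {"dx":0.001,"dy":0,"dz":0,"twist":0},
    {"dx":0.001,"dy":0,"dz":0,"twist":0}
  ]
}}

```text
t: 46.37
eef_pos: [0.4969, 0.4127, 0.0733]
ee_rot: [2.242, 1.57, 0.606]
force: [-2.5, -1.1, 6.5]
width: 0.0336
```

Contact felt. Release and retreat straight up.

Request:
{"method": "jog_arm", "body": {
  "motion": [
    {"dx":-0.0005,"dy":0,"dz":0,"twist":0},
    {"dx":-0.0005,"dy":0,"dz":0,"twist":0},
    {"dx":-0.0005,"dy":0,"dz":0,"twist":0},
    {"dx":-0.0005,"dy":0,"dz":0,"twist":0},
    {"dx":-0.0005,"dy":0,"dz":0,"twist":0},
    {"dx":-0.0005,"dy":0,"dz":0,"twist":0},
    {"dx":-0.0005,"dy":0,"dz":0,"twist":0},
    {"dx":-0.0005,"dy":0,"dz":0,"twist":0}
  ],
  "gripper": 0.07
}}

```text
t: 47.03
eef_pos: [0.4967, 0.4125, 0.0727]
ee_rot: [-0.413, 1.571, -2.049]
force: [-0.2, -0.2, 0.6]
width: 0.0695
```

Run:
```python
from h import *
s=arm.get_state();print(s["t"],s["eef_pos"],s["width"],s["force"])
f=arm.grab_frame("wrist")[:,:,::-1];crop(f,0,0,512,384,1.5,"pics/w30.png")
```

```text
47.0333 [0.49666504 0.41250761 0.07268027] 0.06947194316403453 [-0.23964363 -0.19858904  0.56851087]
```

View pics/w30.png

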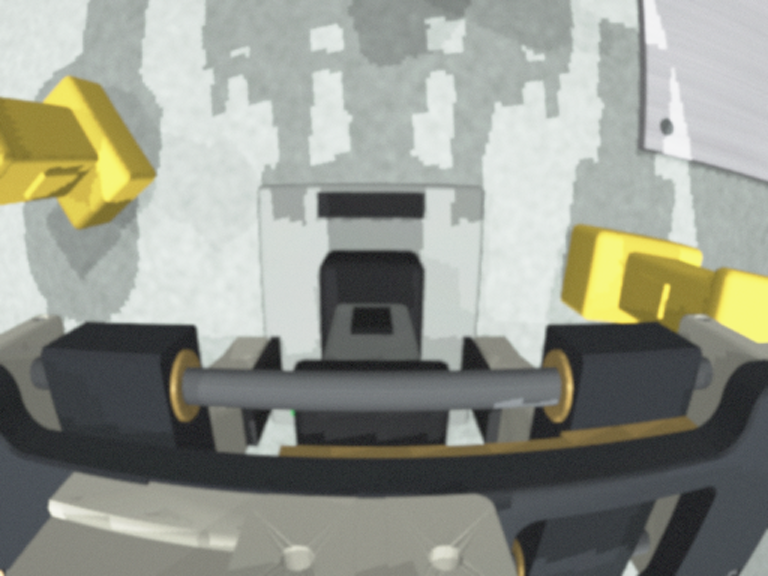

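Request:
{"method": "jog_arm", "body": {
  "motion": [
    {"dx":-0.015,"dy":0,"dz":0,"twist":0},
    {"dx":-0.035,"dy":0,"dz":0,"twist":0},
    {"dx":-0.06,"dy":0,"dz":0,"twist":0},
    {"dx":-0.09,"dy":0,"dz":0,"twist":0},
    {"dx":-0.12,"dy":0,"dz":0,"twist":0},
    {"dx":-0.15,"dy":0,"dz":0,"twist":0},
    {"dx":-0.18,"dy":-0.02,"dz":0,"twist":0},
    {"dx":-0.2,"dy":-0.04,"dz":0,"twist":0},
    {"dx":-0.2,"dy":-0.06,"dz":0,"twist":0},
    {"dx":-0.2,"dy":-0.06,"dz":0,"twist":0},
    {"dx":-0.2,"dy":-0.06,"dz":0,"twist":0}
  ]
}}

```text
t: 48.0
eef_pos: [0.4361, 0.4166, 0.2735]
ee_rot: [2.861, 1.569, 1.227]
force: [-1.1, 0.1, -0.3]
width: 0.0703
```

Run:
```python
from h import *
s=arm.get_state();print(s["t"],s["eef_pos"],s["width"],s["force"])
f=arm.grab_frame("wrist")[:,:,::-1];crop(f,0,0,512,384,1.5,"pics/w31.png")
f=arm.grab_frame("top")[:,:,::-1];crop(f,80,120,400,190,2,"pics/t31.png");crop(f,370,190,100,110,5,"pics/t31m.png")
f=arm.grab_frame("scene")[:,:,::-1];f=((f/255.)**.7*255).astype(np.uint8);crop(f,80,80,260,230,2.6,"pics/s31.png")
```

```text
48.0 [0.43609947 0.41660519 0.27348116] 0.07028987275132027 [-1.09928851  0.11323182 -0.30210383]
```

View pics/w31.png

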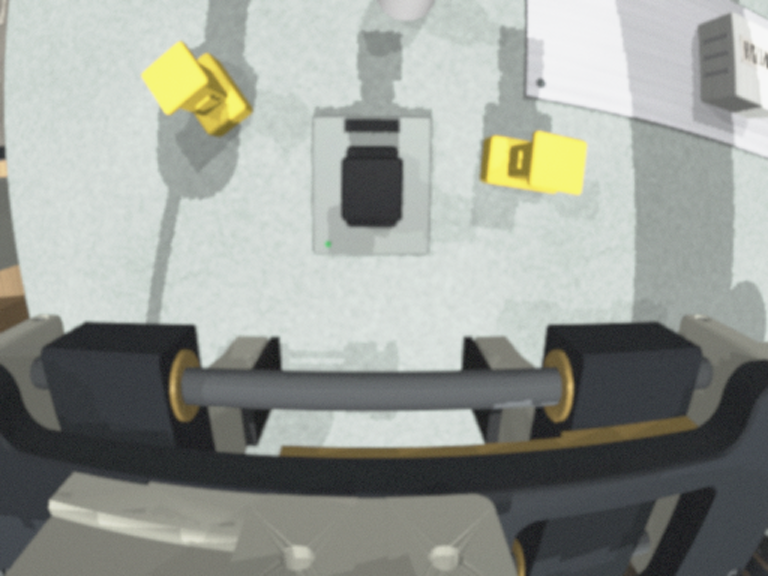

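View pics/t31.png

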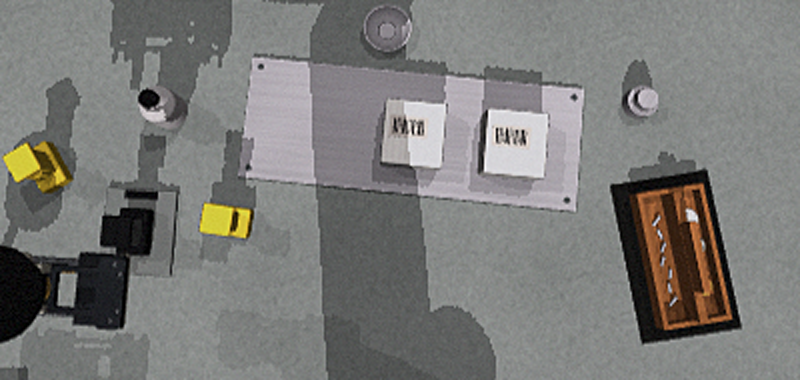

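View pics/s31.png

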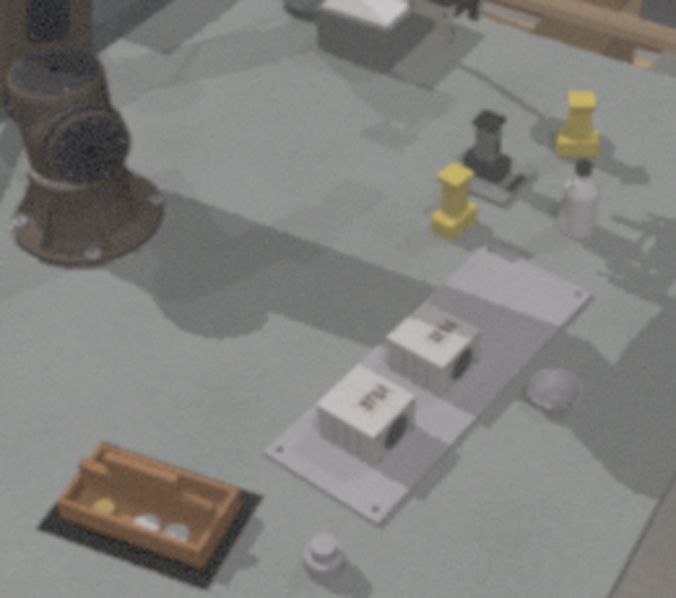

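View pics/t31m.png

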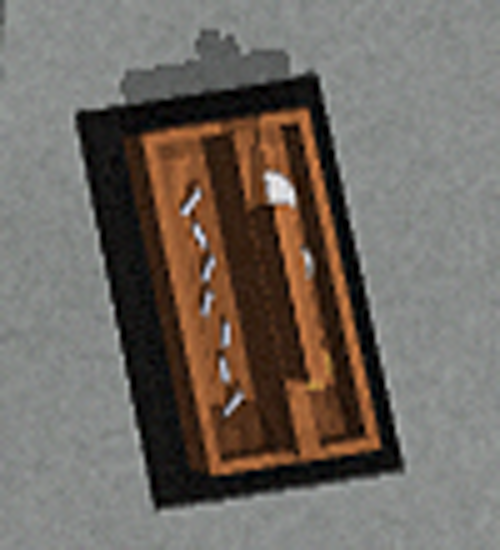

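Run:
```python
from h import *
m=arm.camera_model("top")
# long side (x_mat) 0.2, short 0.1
print("caddy",fitrect(m,un([(141,135),(307,107),(383,447),(210,477)],370,190,5),.2,.1,.038,.14))
print("mat",fitrect(m,un([(78,113),(318,74),(404,468),(158,509)],370,190,5),.24,.15,.004,.14))
w=arm.camera_model("wrist")
print("cap",fitrect(w,un([(344,155),(400,155),(402,226),(342,226)],0,0,1.5),.044,.042,.119,-.06,True))
print("pad",fitrect(w,un([(313,112),(432,112),(430,254),(313,254)],0,0,1.5),.13,.11,.01,-.06,True))
```

```text
caddy (array([ 0.44920855, -0.40053483,  0.14659082]), np.float64(0.18624337244738218))
mat (array([ 0.448951  , -0.40151043,  0.14487496]), np.float64(0.28100917071679443))
cap (array([ 0.49557485,  0.41165397, -0.06594591]), np.float64(1.8703882305614683))
pad (array([ 0.49925716,  0.41103817, -0.07008503]), np.float64(0.6721638088943587))
```

Everything checks out: the caddy is within about 1 mm of the mat's middle, and the scanner is within about 4 mm of the pad's.

Run:
```python
from station import arm
print(arm.job_done())
```

```text
the job is handed in; nothing more can be done
None
```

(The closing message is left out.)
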